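# Load a shaft collar on the drill jig and index it to the third stop

## Robot

A 7-joint arm with a two-finger parallel gripper is mounted at the origin on the work surface. World frame = base frame: x ahead of the robot, y to its left, z up, the work surface at z = 0. Lengths are in m, angles in degrees, forces in N, time in s.
With the tool pointing down it reaches from about 0.425 to 0.875 m from the base axis. Payload 4.7 kg.
Tool frame: the origin (TCP) lies on the front face of the gripper's body, between the roots of the fingers; the fingertips stand 70 mm ahead of it and the grasp point (between the pads) lies 51 mm ahead of it; z points along the fingers, y is the direction in which the jaws open and shut (so a half turn about z gives the same grasp; the last joint's range is limited). The gripper opens to 87 mm and grips with 3 to 60 N. Pads are 19 mm wide; open, the fingers measure 117 mm over their backs; the gripper's body (75 mm by 190 mm) begins 51 mm behind the grasp point.
Start: joints at [-66.343, 18.392, -4.016, 83.108, 1.295, 78.541, -3.26], TCP at [0.252, 0.599, 0.292] pointing down, gripper open.
Joint ranges: [-163.93, 163.93], [-17.29, 119.83], [-79.2, 71.16], [3.27, 140.29], [-89.18, 269.18], [5.43, 117.66], [-154.24, 154.24]. Speed limits (degrees/s): [147.25, 147.25, 180, 180, 180, 180, 180].

## Interface

Orientations are given as [roll, pitch, yaw] about the fixed x, y, z axes, in that order (R = Rz(yaw) Ry(pitch) Rx(roll)).
In Python, from cell import env gives the robot as it stands.
- The arm moves only by the tool drive_tool, never from a script. Its argument "commands" is a list of rows, each a list of 7 numbers: the shift along the tool's x, y, z in cm, then the turn, a rotation vector about the tool's x, y, z in degrees, then the opening, from 0 (shut) to 1 (fully open). In form: [[tx, ty, tz, rx, ry, rz, hand], ...]. A call has 1 to 20 rows; each row shifts and turns the commanded pose from where the row before left it, along the tool's axes as they then stand; what a row does not reach is not made up. A row lasts 1/12 s, in which the tool goes at most 41.7 mm and 7.16 degrees, less where a joint would pass 70% of its speed; a pose out of reach is approached as far as the arm can. A call is refused whole if a number of a shift passes 4.17 or a number of a turn 7.16, either way. A call with a gripper value outside its range is refused whole. The fingers move at their own pace and stop on an object; "force" is the grip in N (left out, the last holds). Time passes only in rows, so rows that do not move let the fingers close. It gives the time, the measured TCP pose, the force and the opening at its end, in the units of the state.
- env.get_obs(): the state, without advancing time (a new reading comes with each control period).
- env.read_camera(name): name is "scene" or "top" or "wrist"; returns a dict with "img" (420x560x3 uint8, blue, green, red), "mtx" (3x3 intrinsics, pixels), "k1" (the pictures are not rectified: a ray, as slopes to the right and down, at radius r is drawn at 1 + k1 r^2 times it, then the intrinsics apply), "pose" (4x4, takes a point from camera to world coordinates). Camera axes: x right, y down, z forward; pixel columns grow to the right and rows downward; lengths in m; the calibration is good to about 2 mm. A picture is of the moment at which its call begins. There is no depth.
- env.sign_off(): hands the job in, once; it reports no verdict.
The state is a dict: "time_s": time; "qpos": joint angles; "joint_velocities": joint speeds; "effort": joint torques, N m; "tool_pos": TCP position; "tool_rot": TCP orientation; "force": force on the tool from outside, world axes, zero at the start; "wrist_torque": the same for the moment, N m; "grip_width": finger opening in m.
Only numpy, scipy, OpenCV 4.12 (cv2) and the standard library are available. Lean on these libraries where they do the work, as an engineer would, in place of code of your own. Each camera call takes 0.05 s, during which the arm holds its last target.

## Task

Lift the large shaft collar off the turntable and lower it in your grip, not dropping it, over the winged knob of the drill jig until it sits flat on the indexing plate; the small collar stays on the turntable and everything else on the bench stays where it is. Then let go of the collar, turn the knob back (counter-clockwise seen from above) to its end stop and from there clockwise to the third click, 67.5 degrees from the end stop, without overrunning into the fourth. Finish gripping the knob and holding it still in that third notch, ready for the drill: do not let go of it.

Things in the scene. Friction and masses are not known exactly. Their poses are not given: they have to be found in the camera images.
- collar_mid (a point): Centre (half-way up, on the axis) of the large plain steel shaft collar, a ring of 56 mm outer diameter, 38 mm bore, 18 mm high, 0.19 kg. It starts lying flat on the turntable, about 45 to 70 mm from the turntable's axis. z = its axis.
- small_collar_mid (a point): Centre (half-way up) of the small steel shaft collar, 36 mm outer diameter, 20 mm bore, 14 mm high. It lies flat on the turntable on the other side of the axis and stays on it.
- turntable_top (a point): Centre of the top face of the ball-bearing parts turntable: a flat aluminium disc with a black rubber mat, with a black rubber mat, with a black rubber mat, of 220 mm diameter, 8 mm thick, its top 35 mm above the bench, on a fixed foot. It spins freely about this vertical axis with next to no friction, so a one-sided touch turns it and what lies on it.
- jig: Grey indexing drill jig, fixed to the bench; origin on the bench under the vertical spindle axis. Base 200 (x) x 135 (y) x 14 mm. Its -x side carries the spring plunger's block (68 to 94 mm off the axis, top 41 mm above the bench), its +x side the drill bush and its bracket. Elsewhere nothing beside the axis is higher than the seat: the +y and -y sides are free for fingers.
- seat (a point): Centre of the indexing plate's flat top (88 mm diameter), 43 mm above the bench, on the spindle axis, where the collar sits. A seated large collar is concentric with it and its centre is 9 mm above it. From it rises the spigot, 35 mm diameter and 20 mm high with a small lead-in cone, and on that the winged knob.
- knob_grip (a point): Grip point of the black winged knob, on the spindle axis, 38.5 mm above the seat. The wing is an upright bar 31 mm long (this point's x axis) and 14 mm thick (y axis), from 20.5 to 45.5 mm above the seat, with a 25 x 13 mm end above it up to 53.5 mm; the collar passes over it. A seated collar's top is 18 mm above the seat. Grip the wing across its thickness; it turns plate and collar together.
- knob: The same winged knob as a part; its origin is on the spindle axis at the foot of the wing (20.5 mm above the seat), x along the wing, y across its thickness, z up.
- plate (a joint): Angle of knob and indexing plate, rad, growing clockwise seen from above. 0 is the notch at the end stop (hard stop at -0.02). A spring plunger clicks into a notch every 22.5 degrees (0.3927 rad), five notches after the end-stop one; the third is at 1.178. Starts in or near the first or second notch. About 0.15 to 0.3 N m pulls it out of a notch; past half-way it snaps into the next.
- setup_block: Steel setup block, 51 x 76 x 25 mm, with holes, loose on the bench; leave alone. Origin at the centre of its underside.
- drill_case: Flat red drill case, 75 x 125 x 28 mm, loose on the bench; leave alone. Origin at the centre of its underside.
- chuck_key: T-handled steel chuck key, 75 x 75 x 18 mm, lying loose on the bench; leave alone. Origin under its shank's middle.
- bush (a point): Nose of the level steel drill bush (13 mm diameter) that points at the spindle axis from the jig's +x side: 37 mm off the axis, 52.5 mm above the bench. Its bracket, 34 mm wide, stands 68 to 90 mm off the axis, top 66 mm above the bench.
Mind the look-alikes: they are no part of the job. Leave any purple look-alike of the part that bears small_collar_mid alone. Leave any orange look-alike of the part that bears collar_mid alone.

How it is judged:
By the outcome, as a careful person would: the job done as asked, in the order asked, and still so for the second after the job is handed in, while the arm keeps its last pose, push and grip.
It also fails if it takes over 70 s, if anything falls off the work surface, if the arm or the gripper's body presses on something with over 40 N, if the wrist force passes 120 N, or if a joint passes its speed limit or range.

## Working session

There is one attempt and no reset: what is moved stays moved. The work goes in short steps, Python scripts to look and compute and a tool call to move; the robot and the scene stay as the last step left them, time stands still between calls to the robot, and variables do not carry over. Pictures are saved under pics/ and viewed, and the job is handed in when it is done.

Besides the shell and the picture viewer there is one more tool, called after ">>>" as name(argument=value, ...), one argument or row to a line, values as JSON. drive_tool: Moves the arm, as the interface text tells. Its arguments: {"type":"object","properties":{"commands":{"type":"array"},"force":{"type":"number"}},"required":["commands"]}

```bash
mkdir -p pics; ls; cat > h.py <<'E'
import numpy as np, cv2
from cell import env
def snap(name,fn):
    c=env.read_camera(name); cv2.imwrite('pics/'+fn+'.png',c['img']); 
    np.savez('pics/'+fn+'.npz',img=c['img'],mtx=c['mtx'],k1=c['k1'],pose=c['pose']); return c
def load(fn): return dict(np.load('pics/'+fn+'.npz'))
def dist(c): return np.array([float(c['k1']),0,0,0,0])
def ray(c,u,v):
    p=cv2.undistortPoints(np.array([[[u,v]]],float),c['mtx'],dist(c)).ravel()
    d=c['pose'][:3,:3]@np.array([p[0],p[1],1]); return c['pose'][:3,3],d
def at(c,u,v,z):
    o,d=ray(c,u,v); return o+d*(z-o[2])/d[2]
def proj(c,P):
    P=np.atleast_2d(np.array(P,float)); R=c['pose'][:3,:3]; t=c['pose'][:3,3]
    q=(P-t)@R
    return cv2.projectPoints(q,np.zeros(3),np.zeros(3),c['mtx'],dist(c))[0].reshape(-1,2)
def crop(c,fn,u0,v0,u1,v1,s):
    cv2.imwrite('pics/'+fn+'.png',cv2.resize(c['img'][v0:v1,u0:u1],None,fx=s,fy=s,interpolation=cv2.INTER_CUBIC))
E
python3 - <<'E'
from h import *
for n in('scene','top','wrist'):
    c=snap(n,n+'0'); print(n,c['k1'],c['mtx'].round(1).tolist(),c['pose'].round(3).tolist())
print(env.get_obs())
E
```

```text
pics
scene 0.047318003982607576 [[428.1, 0.0, 273.3], [0.0, 428.1, 212.1], [0.0, 0.0, 1.0]] [[-0.632, 0.537, -0.558, 0.985], [0.775, 0.442, -0.452, 0.364], [0.004, -0.718, -0.696, 0.629], [0.0, 0.0, 0.0, 1.0]]
top -0.08042863298623393 [[441.1, 0.0, 279.1], [0.0, 441.1, 201.9], [0.0, 0.0, 1.0]] [[0.027, -0.991, 0.133, 0.412], [-0.999, -0.031, -0.026, 0.002], [0.03, -0.132, -0.991, 0.975], [0.0, 0.0, 0.0, 1.0]]
wrist -0.022314170607429882 [[326.6, 0.0, 275.7], [0.0, 326.6, 208.5], [0.0, 0.0, 1.0]] [[0.387, 0.892, 0.234, 0.187], [0.922, -0.374, -0.101, 0.626], [-0.002, 0.255, -0.967, 0.384], [0.0, 0.0, 0.0, 1.0]]
{'time_s': 0.15, 'qpos': array([-66.3442511 ,  18.42926609,  -4.01455949,  83.15720991,
         1.29449154,  78.53904664,  -3.2582299 ]), 'joint_velocities': array([ 0.02035773, -0.18773532, -0.06160587, -0.08748539, -0.06438961,
       -0.08131996,  0.05844566]), 'effort': array([-6.27170925e-05, -4.91791964e+01, -4.04480807e-01, -3.12880361e+01,
       -6.39729341e-02,  4.03669663e-02,  1.22859014e-04]), 'tool_pos': array([0.25231542, 0.59870953, 0.2914273 ]), 'tool_rot': array([-1.79919656e+02,  4.68420896e-03,  1.57154358e+02]), 'force': array([ 0.47957386, -0.03614407,  0.58671054]), 'wrist_torque': array([-0.03646442,  0.01752037, -0.01318016]), 'grip_width': 0.08680278358160151}
```

View pics/scene0.png

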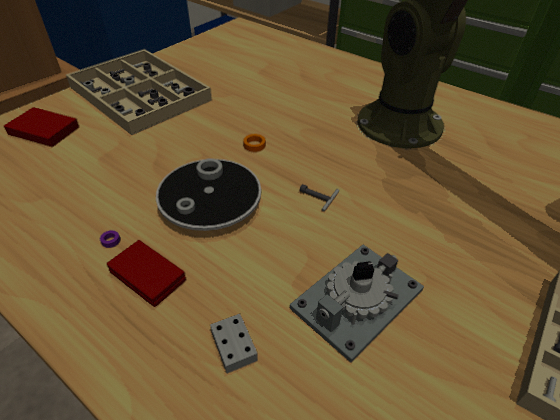

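View pics/top0.png

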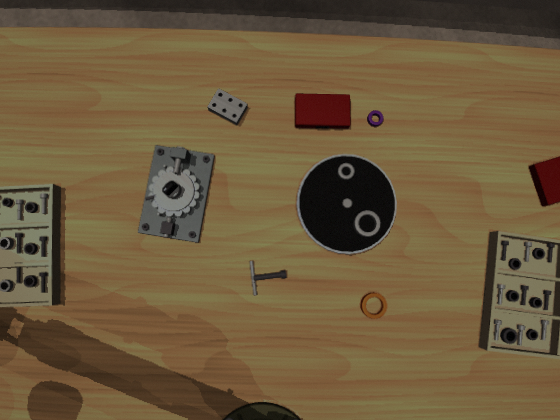

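View pics/wrist0.png

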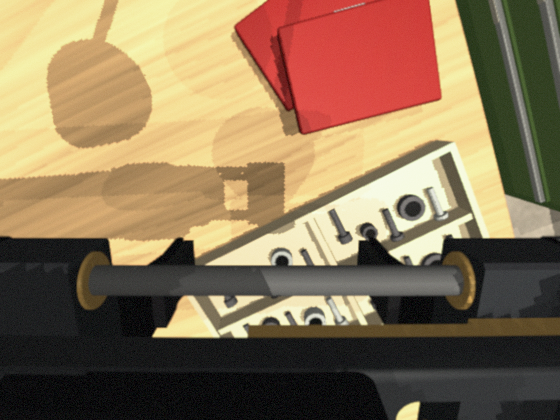

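The large steel collar on the mat is at top (367,223) and scene (209,169). The orange ring at top (374,305) is a look-alike on the bench. The small steel collar is at top (346,171), and its purple look-alike is at (375,118). The grey ring on the turntable fits the description. I'll enlarge to confirm.

```bash
python3 - <<'E'
from h import *
c=load('top0'); crop(c,'t1',290,145,410,260,5); crop(c,'t2',130,135,230,250,5)
s=load('scene0'); crop(s,'s1',285,235,430,355,5)
E
```

```text
(no output)
```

View pics/t1.png

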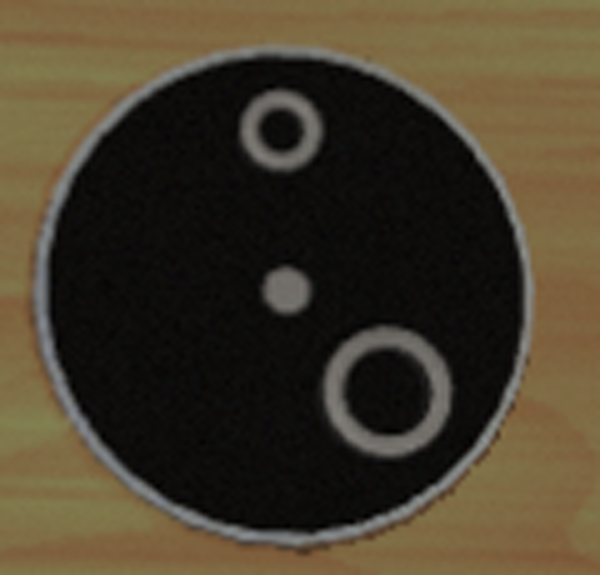

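View pics/t2.png

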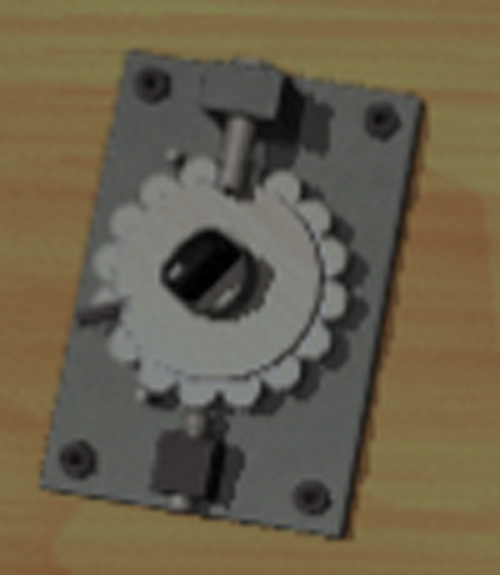

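View pics/s1.png

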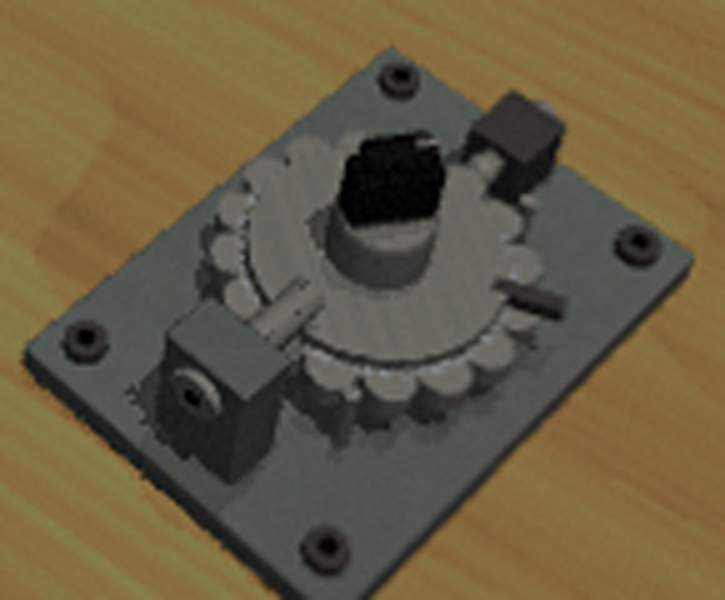

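```bash
python3 - <<'E'
from h import *
c=load('top0'); s=load('scene0')
f=lambda x,y:(x/5+290,y/5+145)
print('collar',at(c,*f(387.5,392),.053),'tt',at(c,*f(285,296),.035),'cap',at(c,*f(286,290),.036),'small',at(c,*f(281,131),.049))
g=lambda x,y:(x/5+130,y/5+135)
cor=[at(c,*g(*p),.014) for p in[(127,50),(425,95),(345,538),(42,488)]]
print(np.round(cor,4)); print('jig c',np.mean(cor,0), [np.linalg.norm(cor[i]-cor[(i+1)%4]) for i in range(4)])
d=cor[0]-cor[3]+cor[1]-cor[2]; print('yaw',np.degrees(np.arctan2(d[1],d[0])))
h=lambda x,y:(x/5+285,y/5+235)
cs=[at(s,*h(*p),.014) for p in[(25,352),(392,47),(693,262)]]; print(np.round(cs,4),'jc',(cs[0]+cs[2])/2)
P=np.mean(cor,0)
# bolts
b=[at(c,*g(*p),.018) for p in[(152,83),(381,120),(311,495),(78,460)]];print('bolts c',np.mean(b,0))
b=[at(s,*h(*p),.018) for p in[(87,340),(399,78),(638,243),(326,550)]];print('bolts c scene',np.mean(b,0))
# scene collar
cv2.imwrite('pics/s2.png',cv2.resize(s['img'][150:240,150:270],None,fx=6,fy=6,interpolation=cv2.INTER_CUBIC))
E
```

```text
collar [ 0.49523985 -0.21060402  0.053     ] tt [ 0.53726458 -0.16984177  0.035     ] cap [ 0.53975993 -0.17007808  0.036     ] small [ 0.60698671 -0.16514621  0.049     ]
[[0.6603 0.2566 0.014 ]
 [0.6437 0.1222 0.014 ]
 [0.4463 0.1478 0.014 ]
 [0.4637 0.281  0.014 ]]
jig c [0.55350107 0.20189686 0.014     ] [np.float64(0.13535144669200472), np.float64(0.19912190996555676), np.float64(0.13433560182726562), np.float64(0.1980809855752106)]
yaw -7.229886980793607
[[0.6482 0.1284 0.014 ]
 [0.4504 0.1534 0.014 ]
 [0.471  0.2852 0.014 ]] jc [0.5596109 0.2068069 0.014    ]
bolts c [0.55392284 0.20291268 0.018     ]
bolts c scene [0.55652854 0.20527226 0.018     ]
```

View pics/s2.png

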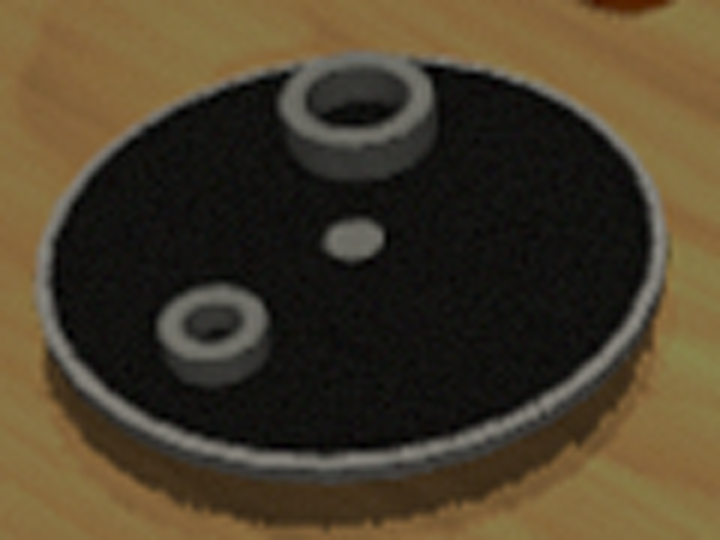

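The enlarged crop confirms a plain grey steel ring at top (367.5,223), which is the large collar. The two cameras differ by about 3 mm on the jig centre, so I'll refine it with the wrist camera while passing over the jig.

```bash
cat >> h.py <<'E'
from scipy.spatial.transform import Rotation as Ro
def rpy(): 
    o=env.get_obs(); return o, Ro.from_euler('xyz',o['tool_rot'],degrees=True)
def go(P,yaw=None):
    o,R=rpy(); d=np.array(P)-o['tool_pos']
    print('t',round(o['time_s'],2),'pos',o['tool_pos'].round(4),'rot',o['tool_rot'].round(2),'F',o['force'].round(1),'T',o['wrist_torque'].round(3),'w',round(o['grip_width'],4),'q',o['qpos'].round(1))
    print('tool shift cm (current axes)',(R.inv().apply(d)*100).round(2))
    if yaw is not None:
        Rt=Ro.from_euler('xyz',[180,0,yaw],degrees=True)
        print('rotvec deg',np.degrees((R.inv()*Rt).as_rotvec()).round(2),'shift after turn',(Rt.inv().apply(d)*100).round(2))
E
python3 - <<'E'
from h import *
go([0.53,0.20,0.25],172.8)
c=load('wrist0'); o,R=rpy()
print(proj(c,[o['tool_pos']+R.apply([0,0,z]) for z in(.03,.051,.07,.12,.2)]))
E
```

```text
t 0.15 pos [0.2523 0.5987 0.2914] rot [-179.92    0.    157.15] F [ 0.5 -0.   0.6] T [-0.036  0.018 -0.013] w 0.0868 q [-66.3  18.4  -4.   83.2   1.3  78.5  -3.3]
tool shift cm (current axes) [-41.07 -25.96   4.18]
rotvec deg [-8.000e-02 -1.000e-02 -1.565e+01] shift after turn [-32.55 -36.08   4.14]
[[275.37769791 296.75163011]
 [275.44235613 274.24877855]
 [275.48801652 258.35881908]
 [275.57242131 228.98810287]
 [275.65111073 201.60901377]]
```

>>> drive_tool(
  commands=[
    [-2.9,-1.85,0.2,0,0,0,1],
    [-2.9,-1.85,0.2,0,0,0,1],
    [-2.9,-1.85,0.2,0,0,0,1],
    [-2.9,-1.85,0.2,0,0,0,1],
    [-2.9,-1.85,0.2,0,0,0,1],
    [-2.9,-1.85,0.2,0,0,0,1],
    [-2.9,-1.85,0.2,0,0,0,1],
    [-2.9,-1.85,0.2,0,0,0,1],
    [-2.9,-1.85,0.2,0,0,0,1],
    [-2.9,-1.85,0.2,0,0,0,1],
    [-2.9,-1.85,0.2,0,0,0,1],
    [-2.9,-1.85,0.2,0,0,0,1],
    [-2.9,-1.85,0.2,0,0,0,1],
    [-2.9,-1.85,0.2,0,0,0,1],
    [0,0,0,0,0,0,1],
    [0,0,0,0,0,0,1],
  ],
)

```text
time_s: 1.48
tool_pos: [0.527, 0.1999, 0.2639]
tool_rot: [-179.9, -0.0, 156.8]
force: [-0.5, 1.0, 0.1]
grip_width: 0.0868
```

```bash
python3 - <<'E'
from h import *
c=snap('wrist','w1'); print(c['pose'].round(3).tolist())
go([0.53,0.20,0.25],172.8)
E
```

```text
[[0.392, 0.89, 0.234, 0.462], [0.92, -0.379, -0.101, 0.228], [-0.001, 0.255, -0.967, 0.357], [0.0, 0.0, 0.0, 1.0]]
t 1.53 pos [0.526  0.2022 0.2639] rot [-1.7999e+02 -5.0000e-02  1.5705e+02] F [-0.8  0.9 -0.1] T [0.043 0.008 0.007] w 0.0872 q [-36.4   8.7  14.1  98.5  -2.2  73.1  45.2]
tool shift cm (current axes) [-0.45 -0.04  1.39]
rotvec deg [ -0.    -0.05 -15.75] shift after turn [-0.42 -0.16  1.39]
```

View pics/w1.png

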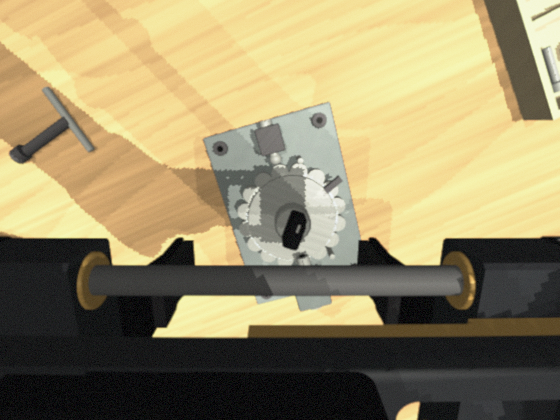

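```bash
python3 - <<'E'
from h import *
c=load('w1'); crop(c,'w1c',195,95,365,265,4)
E
```

```text
(no output)
```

View pics/w1c.png

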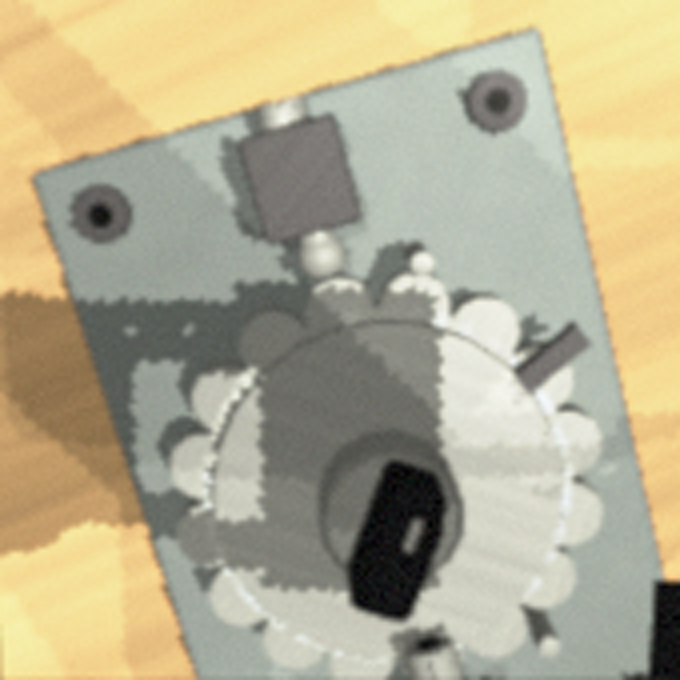

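```bash
cat >> h.py <<'E'
from scipy.optimize import least_squares
def fitcircle(c,uv,r,z):
    P=np.array([at(c,u,v,z)[:2] for u,v in uv])
    res=least_squares(lambda x:np.linalg.norm(P-x,axis=1)-r,P.mean(0)); return res.x,res.fun
def overlay(c,cx,cy,ang,fn,box,s):
    im=cv2.resize(c['img'],None,fx=s,fy=s,interpolation=cv2.INTER_CUBIC)
    def poly(P,col): cv2.polylines(im,[np.round(proj(c,P)*s+(s-1)/2).astype(int)],True,col,1)
    t=np.linspace(0,2*np.pi,60)
    for r,z,col in((.044,.043,(0,0,255)),(.0175,.061,(0,255,0))):
        poly([[cx+r*np.cos(a),cy+r*np.sin(a),z] for a in t],col)
    R=np.array([[np.cos(ang),-np.sin(ang)],[np.sin(ang),np.cos(ang)]])
    for l,w,z,col in((.031,.014,.0635,(255,0,0)),(.031,.014,.0885,(255,255,0)),(.025,.013,.0965,(0,255,255))):
        q=np.array([[1,1],[1,-1],[-1,-1],[-1,1]])*[l/2,w/2]@R.T+[cx,cy]
        poly(np.c_[q,np.full(4,z)],col)
    b=[int(k*s) for k in box]; cv2.imwrite('pics/'+fn+'.png',im[b[1]:b[3],b[0]:b[2]])
E
python3 - <<'E'
from h import *
c=load('w1'); f=lambda x,y:(x/4+195-.4,y/4+95-.4)
pts=[(212,480),(262,365),(300,338),(385,320),(440,328),(510,365),(545,410),(572,480),(540,590),(375,660)]
x,e=fitcircle(c,[f(*p) for p in pts],.044,.043); print(x,(e*1e3).round(1))
a=at(c,*f(415,472),.0965); b=at(c,*f(380,596),.0965); d=a-b; ang=np.arctan2(d[1],d[0]); print(np.degrees(ang), (a+b)/2)
overlay(c,*x,ang,'w1o',(195,95,365,265),4)
t=load('top0'); g=lambda x,y:(x/5+130-.4,y/5+135-.4)
overlay(t,*x,ang,'t2o',(130,135,230,250),5)
s=load('scene0');overlay(s,*x,ang,'s1o',(285,235,430,355),5)
E
```

```text
[0.5538531 0.2063407] [ 0.7  1.7  1.5  0.  -0.4 -0.2 -0.4  1.5  2.2  0.8]
142.63065917196604 [0.54690974 0.20803084 0.0965    ]
```

View pics/w1o.png

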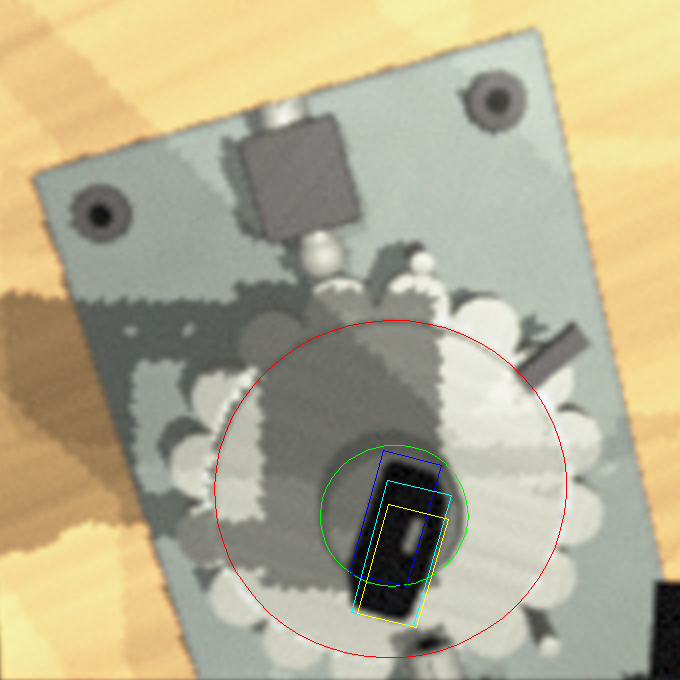

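View pics/t2o.png

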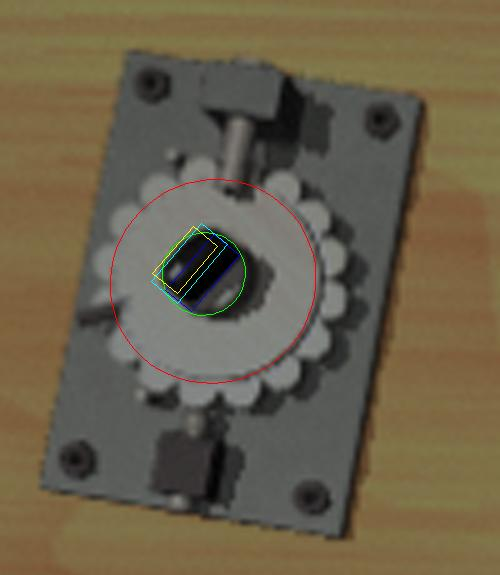

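View pics/s1o.png

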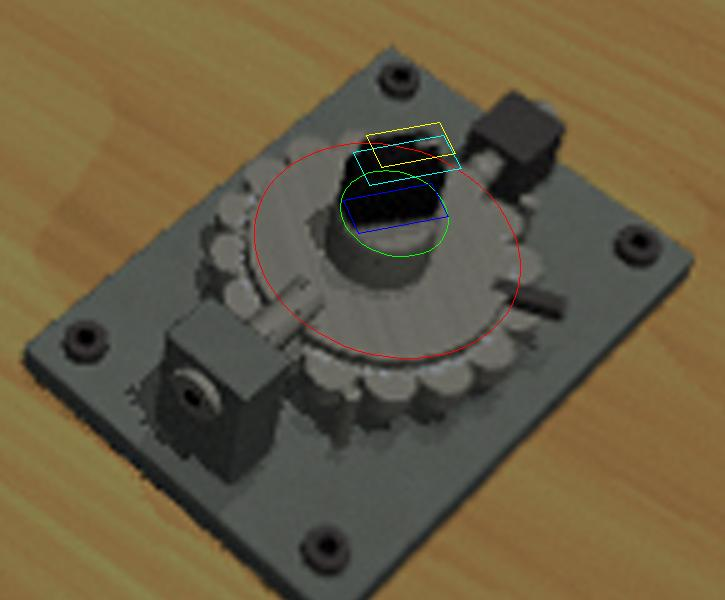

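```bash
python3 - <<'E'
from h import *
c=snap('wrist','w2'); crop(c,'w2c',195,95,365,265,4); o=env.get_obs();print(o['tool_pos'],o['joint_velocities'])
overlay(c,.5555,.2035,np.radians(142.6),'w2o',(195,95,365,265),4)
t=load('top0');overlay(t,.5555,.2035,np.radians(142.6),'t2o',(130,135,230,250),5)
s=load('scene0');overlay(s,.5555,.2035,np.radians(142.6),'s1o',(285,235,430,355),5)
E
```

```text
[0.52548723 0.20345348 0.26399338] [-0.95816336 -0.20393867 -1.12489219 -0.03766114  0.07354779 -0.06382559
  0.09753946]
```

View pics/w2o.png

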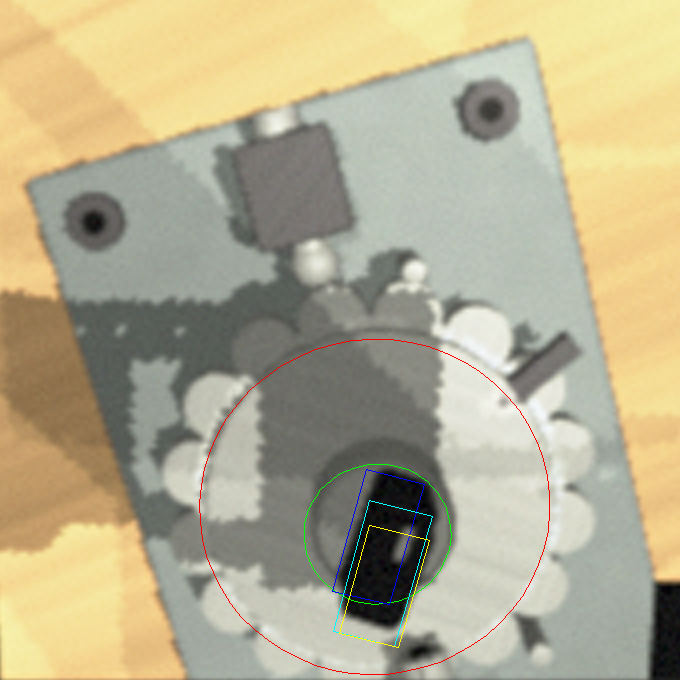

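View pics/t2o.png

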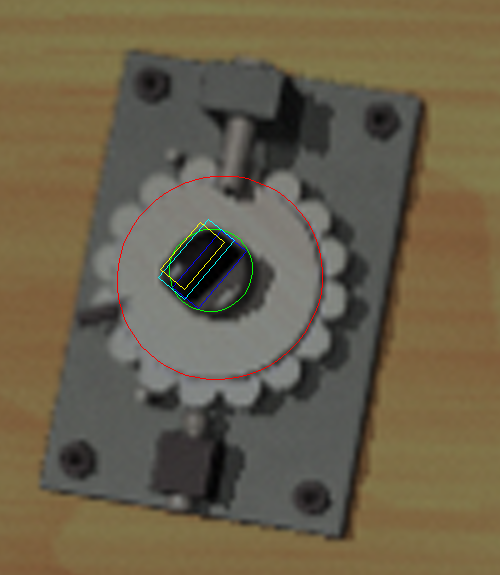

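View pics/s1o.png

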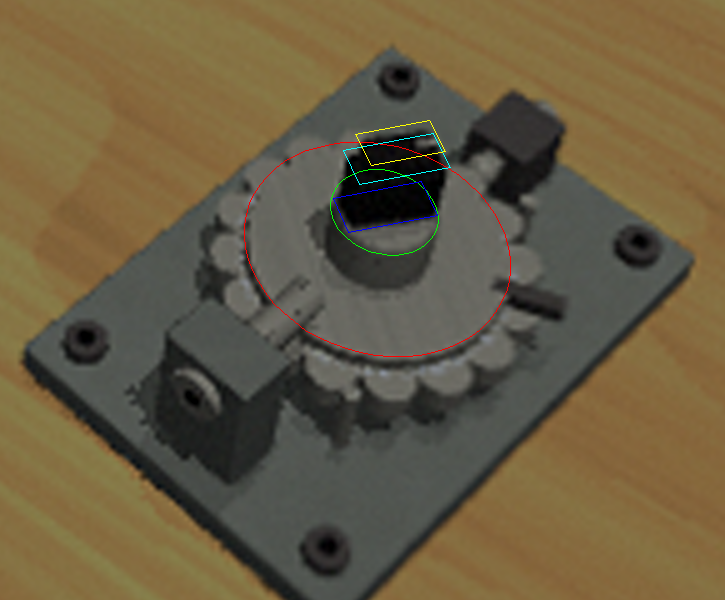

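```bash
python3 - <<'E'
from h import *
s=load('scene0'); f=lambda x,y:(x/6+150-.4,y/6+150-.4)
print('collar',at(s,*f(357.5,103),.053),'tt',at(s,*f(351,262),.035),'cap',at(s,*f(354,240),.036))
go([0.496,-0.210,0.18],133.2)
E
```

```text
collar [ 0.50101193 -0.20743258  0.053     ] tt [ 0.55042014 -0.16330135  0.035     ] cap [ 0.54228714 -0.16991714  0.036     ]
t 1.58 pos [0.5255 0.2035 0.264 ] rot [ 1.7999e+02 -6.0000e-02  1.5719e+02] F [ 0.1 -0.1  0.7] T [-0.001 -0.025 -0.024] w 0.0871 q [-36.5   8.7  14.   98.5  -2.3  73.1  45.2]
tool shift cm (current axes) [-13.32 -39.26   8.38]
rotvec deg [-0.   -0.06 23.99] shift after turn [-28.12 -30.45   8.4 ]
```

>>> drive_tool(
  commands=[
    [-1.0,-3.0,0,0,0,0,1],
    [-1.0,-3.0,0,0,0,0,1],
    [-1.0,-3.0,0.5,0,0,0,1],
    [-1.0,-3.0,0.5,0,0,0,1],
    [-1.0,-3.0,0.5,0,0,0,1],
    [-1.0,-3.0,0.5,0,0,0,1],
    [-1.0,-3.0,0.5,0,0,0,1],
    [-1.0,-3.0,0.5,0,0,0,1],
    [-1.0,-3.0,0.5,0,0,0,1],
    [-1.0,-3.0,0.5,0,0,0,1],
    [-1.0,-3.0,0.5,0,0,0,1],
    [-1.0,-3.0,0.5,0,0,0,1],
    [-1.0,-3.0,0.5,0,0,0,1],
    [0,0,0,0,0,6,1],
    [0,0,0,0,0,6,1],
    [0,0,0,0,0,6,1],
    [0,0,0,0,0,6,1],
    [0,0,0,0,0,0,1],
    [0,0,0,0,0,0,1],
  ],
)

```text
time_s: 3.17
tool_pos: [0.4949, -0.2056, 0.2092]
tool_rot: [180.0, -0.0, 133.5]
force: [-0.3, 0.8, -0.9]
grip_width: 0.0869
```

```bash
python3 - <<'E'
from h import *
go([0.498,-0.209,0.13],133.2)
c=snap('wrist','w3')
E
```

```text
t 3.17 pos [ 0.4949 -0.2056  0.2092] rot [ 1.7998e+02 -2.0000e-02  1.3348e+02] F [-0.3  0.8 -0.9] T [-0.037  0.005  0.006] w 0.0869 q [-12.9   8.6  35.7 106.6  -5.5  66.5  68.1]
tool shift cm (current axes) [-0.46 -0.01  7.92]
rotvec deg [ 0.02 -0.02  0.28] shift after turn [-0.46 -0.01  7.92]
```

View pics/w3.png

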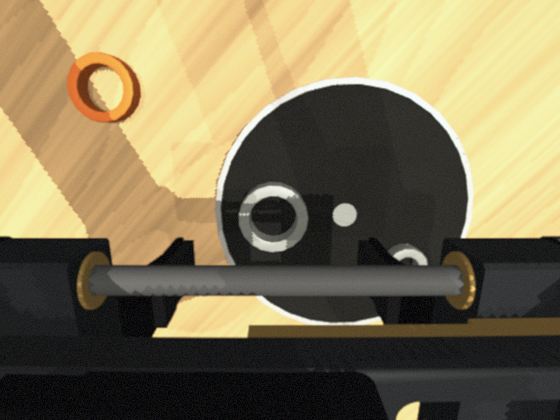

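```bash
python3 - <<'E'
from h import *
c=load('w3'); print(proj(c,[[0.4949,-0.2056,.053],[0.498,-.209,.053]]), at(c,273.5,216,.053),at(c,344,215,.036))
crop(c,'w3c',210,160,340,270,6)
E
```

```text
[[275.94599784 214.52592242]
 [275.82680166 220.08910021]] [ 0.49433001 -0.20781649  0.053     ] [ 0.54034696 -0.16966056  0.036     ]
```

View pics/w3c.png

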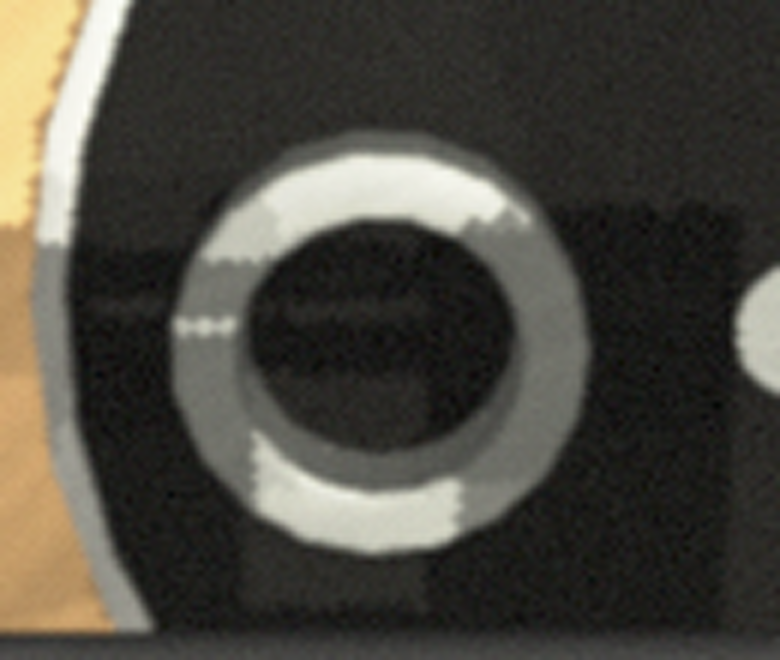

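>>> drive_tool(
  commands=[
    [-0.18,-0.1,1.5,0,0,0,1],
    [-0.18,-0.1,1.5,0,0,0,1],
    [0,0,1.5,0,0,0,1],
    [0,0,1.5,0,0,0,1],
    [0,0,1.0,0,0,0,1],
    [0,0,0.5,0,0,0,1],
    [0,0,0,0,0,0,1],
    [0,0,0,0,0,0,1],
  ],
)

```text
time_s: 3.88
tool_pos: [0.4957, -0.2112, 0.1346]
tool_rot: [180.0, 0.0, 133.2]
force: [0.1, -0.3, 0.4]
grip_width: 0.087
```

```bash
python3 - <<'E'
from h import *
go([0.496,-0.2095,0.108],133.2)
c=snap('wrist','w4')
E
```

```text
t 3.88 pos [ 0.4957 -0.2112  0.1346] rot [1.7999e+02 2.0000e-02 1.3320e+02] F [ 0.1 -0.3  0.4] T [0.035 0.03  0.039] w 0.087 q [-10.9  14.3  35.1 110.4  -9.7  58.1  71.7]
tool shift cm (current axes) [0.1  0.14 2.66]
rotvec deg [ 0.01  0.02 -0.  ] shift after turn [0.1  0.14 2.66]
```

View pics/w4.png

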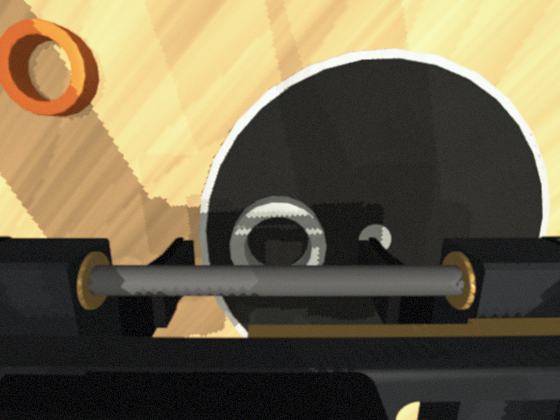

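>>> drive_tool(
  commands=[
    [0.05,0.1,0.7,0,0,0,1],
    [0.05,0,0.7,0,0,0,1],
    [0,0,0.7,0,0,0,1],
    [0,0,0.3,0,0,0,1],
    [0,0,0.2,0,0,0,1],
    [0,0,0,0,0,0,1],
    [0,0,0,0,0,0,1],
    [0,0,0,0,0,0,1],
  ],
)

```text
time_s: 4.6
tool_pos: [0.4956, -0.2099, 0.1085]
tool_rot: [180.0, 0.0, 133.1]
force: [0.2, 0.3, -0.7]
grip_width: 0.0871
```

```bash
python3 - <<'E'
from h import *
go([0.496,-0.2095,0.108],133.2)
c=snap('wrist','w5');c=snap('scene','s5'); crop(c,'s5c',130,100,290,240,4)
E
```

```text
t 4.6 pos [ 0.4956 -0.2099  0.1085] rot [1.7998e+02 3.0000e-02 1.3314e+02] F [ 0.2  0.3 -0.7] T [-0.08   0.058 -0.039] w 0.0871 q [-10.3  16.5  34.5 111.6 -11.3  55.2  72.8]
tool shift cm (current axes) [0.01 0.06 0.05]
rotvec deg [ 0.02  0.03 -0.06] shift after turn [0.01 0.06 0.05]
```

View pics/s5c.png

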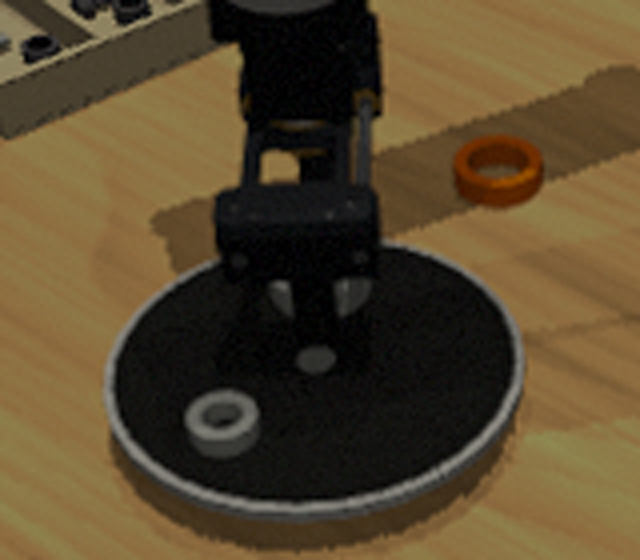

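The near finger stands between the collar and the axis cap, and the small collar is clear. I'll close the fingers.

>>> drive_tool(
  commands=[
    [0,0,0,0,0,0,0.8],
    [0,0,0,0,0,0,0.75],
    [0,0,0,0,0,0,0.7],
    [0,0,0,0,0,0,0.66],
    [0,0,0,0,0,0,0.63],
    [0,0,0,0,0,0,0.6],
    [0,0,0,0,0,0,0.5],
    [0,0,0,0,0,0,0.5],
    [0,0,0,0,0,0,0.5],
    [0,0,0,0,0,0,0.5],
  ],
  force=30,
)

```text
time_s: 5.53
tool_pos: [0.4955, -0.2097, 0.1083]
tool_rot: [180.0, -0.0, 133.2]
force: [0.1, 0.4, -0.3]
grip_width: 0.0554
```

>>> drive_tool(
  commands=[
    [0,0,-0.5,0,0,0,0.5],
    [0,0,-0.7,0,0,0,0.5],
    [0,0,-1.0,0,0,0,0.5],
    [0,0,-1.5,0,0,0,0.5],
    [0,0,-2,0,0,0,0.5],
    [0,0,-2,0,0,0,0.5],
    [0,0,-2,0,0,0,0.5],
    [0,0,-2,0,0,0,0.5],
    [0,0,0,0,0,0,0.5],
    [0,0,0,0,0,0,0.5],
  ],
)

```text
time_s: 6.37
tool_pos: [0.496, -0.2101, 0.2268]
tool_rot: [179.9, 0.1, 133.1]
force: [0.6, 0.3, -3.2]
grip_width: 0.0552
```

```bash
python3 - <<'E'
from h import *
go([0.5545,0.205,0.22],172.8)
c=snap('wrist','w6');c=snap('scene','s6'); crop(c,'s6c',130,60,290,240,3)
E
```

```text
t 6.37 pos [ 0.496  -0.2101  0.2268] rot [1.7987e+02 1.4000e-01 1.3314e+02] F [ 0.6  0.3 -3.2] T [-0.008  0.142 -0.   ] w 0.0552 q [-13.    7.8  36.1 105.3  -5.   68.3  67.8]
tool shift cm (current axes) [26.29 32.65  0.69]
rotvec deg [  0.08   0.18 -39.65] shift after turn [-0.6  41.92  0.68]
```

View pics/w6.png

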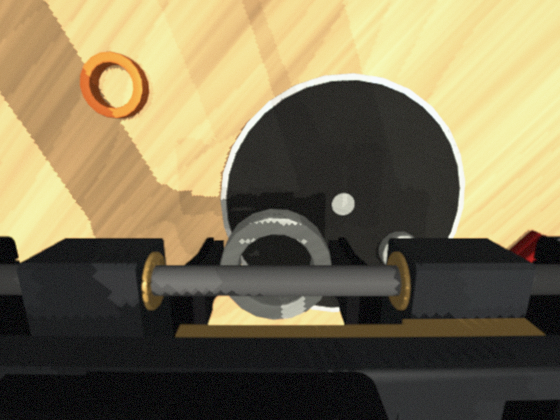

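View pics/s6c.png

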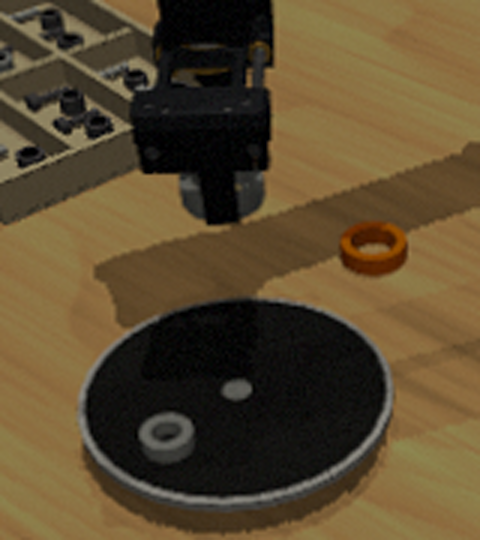

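>>> drive_tool(
  commands=[
    [0,0,0,0,0,-6.6,0.5],
    [0,0,0,0,0,-6.6,0.5],
    [0,0,0,0,0,-6.6,0.5],
    [0,0,0,0,0,-6.6,0.5],
    [0,0,0,0,0,-6.6,0.5],
    [0,0,0,0,0,-6.65,0.5],
    [-0.1,3,0,0,0,0,0.5],
    [-0.1,3,0,0,0,0,0.5],
    [-0.1,3,0,0,0,0,0.5],
    [-0.1,3,0,0,0,0,0.5],
    [-0.1,3,0,0,0,0,0.5],
    [-0.1,3,0,0,0,0,0.5],
    [0,3,0,0,0,0,0.5],
    [0,3,0,0,0,0,0.5],
    [0,3,0,0,0,0,0.5],
    [0,3,0,0,0,0,0.5],
    [0,3,0,0,0,0,0.5],
    [0,3,0,0,0,0,0.5],
    [0,3,0,0,0,0,0.5],
    [0,2.9,0,0,0,0,0.5],
  ],
)

```text
time_s: 8.13
tool_pos: [0.553, 0.2065, 0.2234]
tool_rot: [-179.9, -0.2, 172.8]
force: [0.3, -0.0, -2.6]
grip_width: 0.0552
```

>>> drive_tool(
  commands=[
    [0,0,0.5,0,0,0,0.5],
    [0,0,0.5,0,0,0,0.5],
    [0,0,0.5,0,0,0,0.5],
    [0,0,0.5,0,0,0,0.5],
    [0,0,0,0,0,0,0.5],
    [0,0,0,0,0,0,0.5],
    [0,0,0,0,0,0,0.5],
    [0,0,0,0,0,0,0.5],
  ],
)

```text
time_s: 8.8
tool_pos: [0.5542, 0.2048, 0.2058]
tool_rot: [180.0, 0.0, 172.8]
force: [-0.0, 0.3, -2.4]
grip_width: 0.055
```

```bash
python3 - <<'E'
from h import *
go([0.5545,0.205,0.2],172.8)
c=snap('wrist','w7');crop(c,'w7c',190,150,360,340,4)
o,R=rpy(); t=np.linspace(0,2*np.pi,80)
im=cv2.resize(c['img'],None,fx=4,fy=4,interpolation=cv2.INTER_CUBIC)
for r,z,col in((.028,.0553,(0,0,255)),(.019,.0553,(0,255,0))):
    P=[o['tool_pos']+R.apply([r*np.cos(a),r*np.sin(a),z]) for a in t]
    cv2.polylines(im,[np.round(proj(c,P)*4+1.5).astype(int)],True,col,1)
cv2.imwrite('pics/w7o.png',im[600:1360,760:1440])
E
```

```text
t 8.8 pos [0.5542 0.2048 0.2058] rot [1.7997e+02 4.0000e-02 1.7276e+02] F [-0.   0.3 -2.4] T [0.011 0.007 0.011] w 0.055 q [-35.7  14.5  15.   98.7  -4.   67.2  63.1]
tool shift cm (current axes) [-0.03  0.03  0.58]
rotvec deg [ 0.03  0.04 -0.04] shift after turn [-0.03  0.03  0.58]
```

View pics/w7.png

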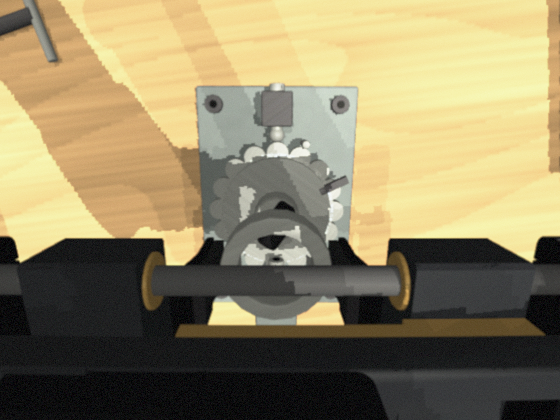

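View pics/w7o.png

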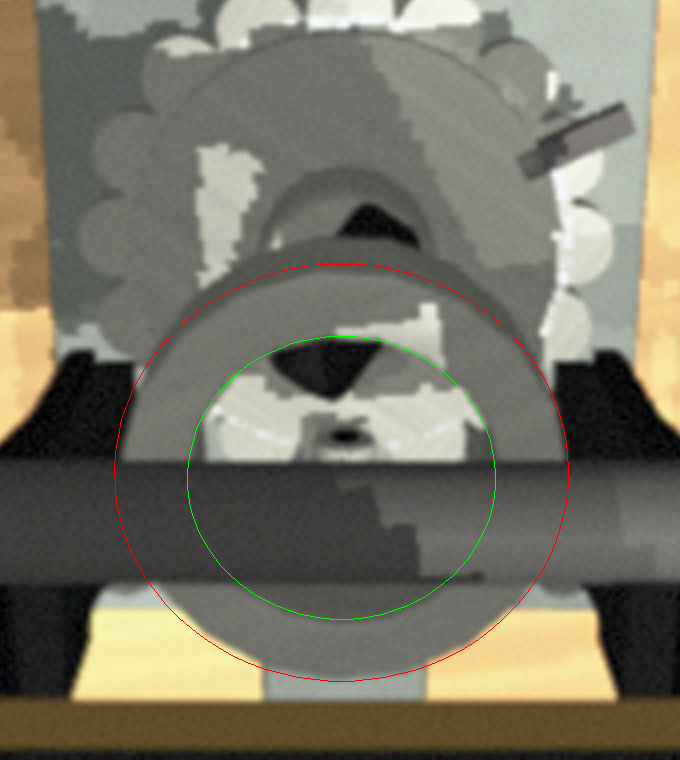

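```bash
python3 - <<'E'
from h import *
c=load('w7'); overlay(c,.5545,.205,np.radians(142.6),'w7p',(190,150,360,340),4)
E
```

```text
(no output)
```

View pics/w7p.png

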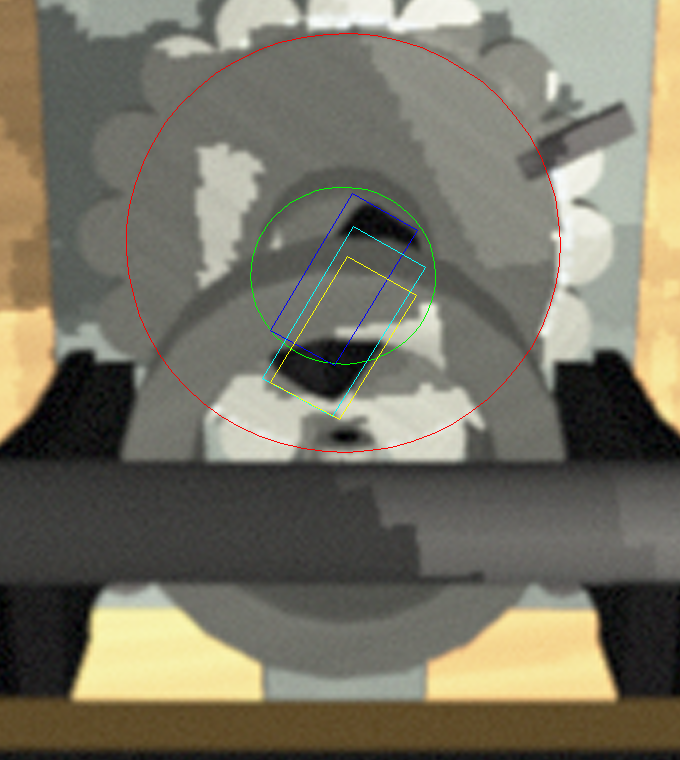

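>>> drive_tool(
  commands=[
    [0.1,0.05,0.8,0,0,0,0.5],
    [0,0,0.8,0,0,0,0.5],
    [0,0,0.8,0,0,0,0.5],
    [0,0,0.6,0,0,0,0.5],
    [0,0,0,0,0,0,0.5],
    [0,0,0,0,0,0,0.5],
    [0,0,0,0,0,0,0.5],
    [0,0,0,0,0,0,0.5],
  ],
)

```text
time_s: 9.52
tool_pos: [0.5533, 0.2059, 0.1757]
tool_rot: [180.0, 0.0, 172.8]
force: [-0.6, 0.8, -2.2]
grip_width: 0.0547
```

```bash
python3 - <<'E'
from h import *
go([0.5545,0.205,0.173],172.8)
c=snap('wrist','w8');overlay(c,.5545,.205,np.radians(142.6),'w8p',(175,140,375,340),3.6); crop(c,'w8c',175,140,375,340,3.6)
s=snap('scene','s8');crop(s,'s8c',270,150,440,350,3.5)
E
```

```text
t 9.52 pos [0.5533 0.2059 0.1757] rot [1.7997e+02 4.0000e-02 1.7280e+02] F [-0.6  0.8 -2.2] T [0.009 0.025 0.007] w 0.0547 q [-35.6  16.   14.8 100.5  -4.5  63.9  63.4]
tool shift cm (current axes) [-0.13 -0.07  0.27]
rotvec deg [0.03 0.04 0.  ] shift after turn [-0.13 -0.07  0.27]
```

View pics/w8p.png

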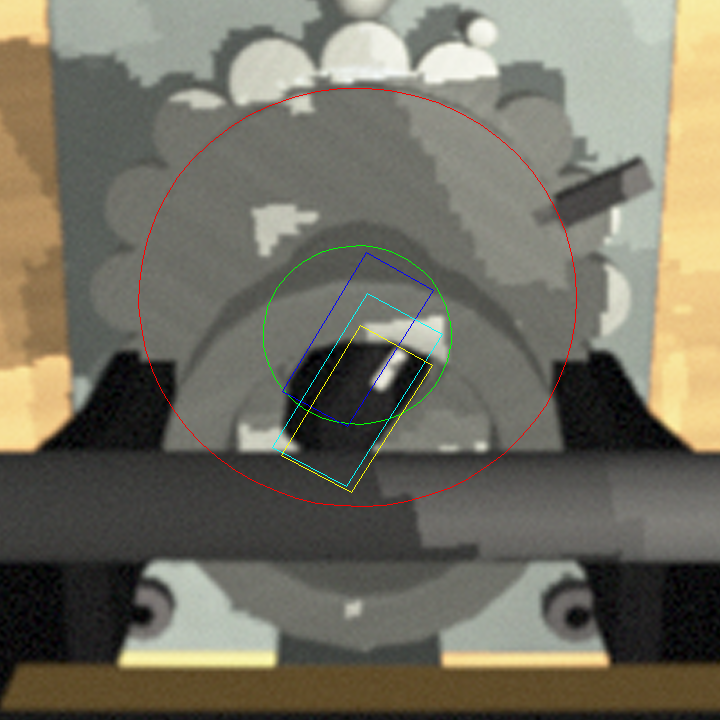

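View pics/w8c.png

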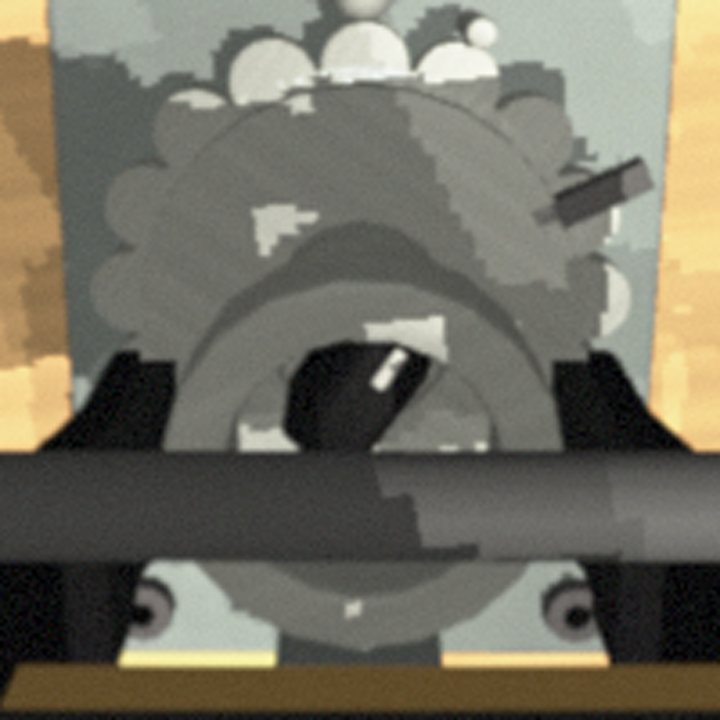

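View pics/s8c.png

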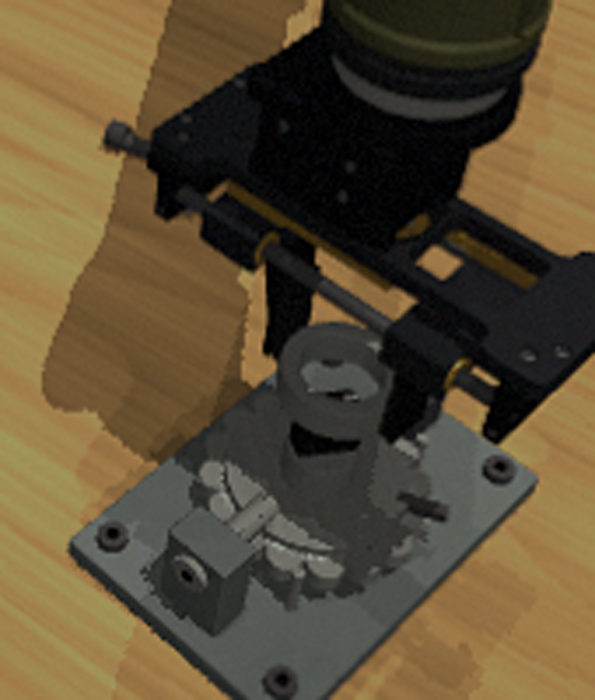

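```bash
python3 - <<'E'
from h import *
s=load('s8'); o,R=rpy(); S=5
t=np.linspace(0,2*np.pi,80)
im=cv2.resize(s['img'],None,fx=S,fy=S,interpolation=cv2.INTER_CUBIC)
def dr(cx,cy,r,z,col): cv2.polylines(im,[np.round(proj(s,[[cx+r*np.cos(a),cy+r*np.sin(a),z] for a in t])*S+2).astype(int)],True,col,1)
x,y,z=o['tool_pos']
for r,zz in((.028,z-.0553),(.019,z-.0553),(.028,z-.0733)): dr(x,y,r,zz,(0,0,255))
dr(.5533,.2055,.044,.043,(0,255,0));dr(.5533,.2055,.0175,.043,(0,255,0))
cv2.imwrite('pics/s8o.png',im[235*S:345*S,310*S:410*S])
E
```

```text
(no output)
```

View pics/s8o.png

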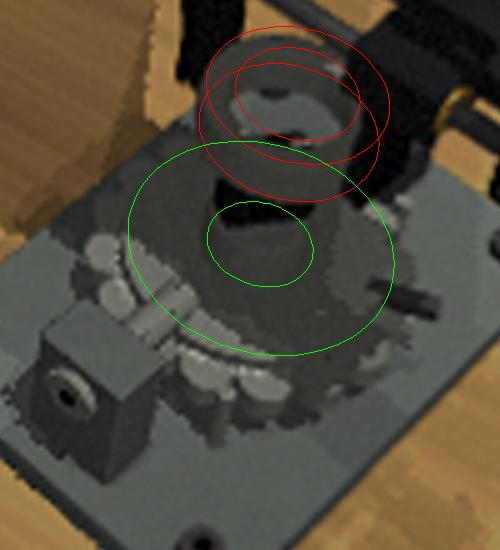

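```bash
python3 - <<'E'
from h import *
s=load('s8'); o,R=rpy(); S=8
t=np.linspace(0,2*np.pi,80)
im=cv2.resize(s['img'],None,fx=S,fy=S,interpolation=cv2.INTER_CUBIC)
im=np.clip(((im/255.)**.55)*255,0,255).astype(np.uint8)
def dr(cx,cy,r,z,col): cv2.polylines(im,[np.round(proj(s,[[cx+r*np.cos(a),cy+r*np.sin(a),z] for a in t])*S+3.5).astype(int)],True,col,1)
x,y,z=o['tool_pos']
cv2.imwrite('pics/s8r.png',im[235*S:310*S,322*S:402*S])
for r,zz in((.028,z-.0553),(.019,z-.0553),(.028,z-.0733)): dr(x,y,r,zz,(0,0,255))
dr(.5533,.2055,.044,.043,(0,255,0));dr(.5533,.2055,.0175,.043,(0,255,0));dr(.5533,.2055,.0175,.062,(0,255,0))
cv2.imwrite('pics/s8o.png',im[235*S:310*S,322*S:402*S])
E
```

```text
(no output)
```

View pics/s8o.png

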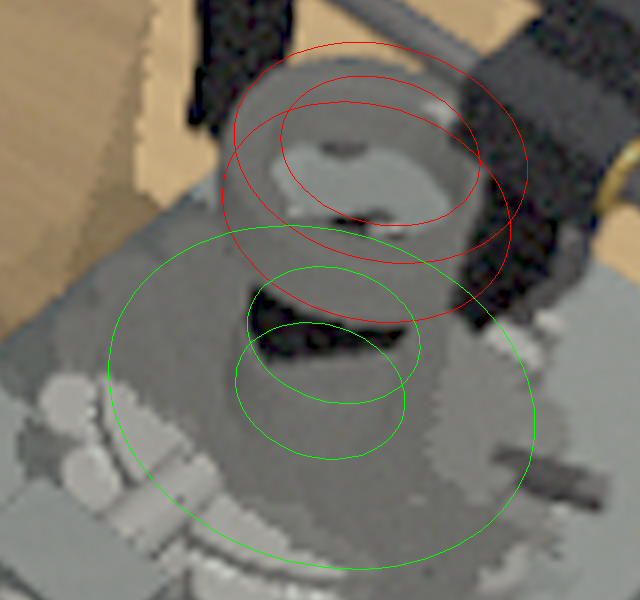

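View pics/s8r.png

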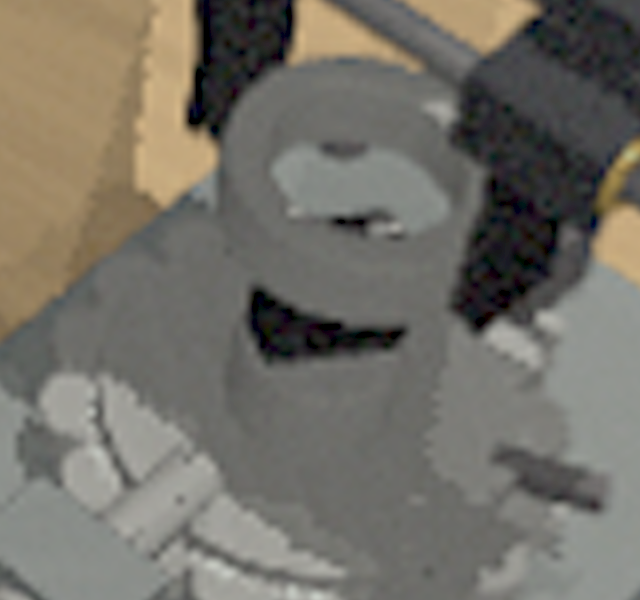

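```bash
python3 - <<'E'
from h import *
a=load('w7');b=load('w8')
f=[at(a,213,104,.018),at(a,340.5,104,.018)]
r=[at(b,148/3.6+175-.4,608/3.6+140-.4,.018),at(b,573/3.6+175-.4,608/3.6+140-.4,.018)]
print(np.round(f,4),np.round(r,4),np.mean(f+r,0))
for n in('top0','scene0'):
    c=load(n)
    g=(lambda x,y:(x/5+130-.4,y/5+135-.4)) if n=='top0' else (lambda x,y:(x/5+285-.4,y/5+235-.4))
    q=[(152,83),(381,120),(311,495),(78,460)] if n=='top0' else [(87,340),(399,78),(638,243),(326,550)]
    p=np.array([at(c,*g(*k),.018) for k in q]); print(n,p.round(4).tolist(),p.mean(0))
E
```

```text
[[0.4633 0.1649 0.018 ]
 [0.4764 0.2688 0.018 ]] [[0.6314 0.1443 0.018 ]
 [0.6441 0.2457 0.018 ]] [0.55376916 0.20594779 0.018     ]
top0 [[0.6454, 0.2443, 0.018], [0.6317, 0.1416, 0.018], [0.465, 0.1637, 0.018], [0.477, 0.2658, 0.018]] [0.5547829  0.20384349 0.018     ]
scene0 [[0.6332, 0.1422, 0.018], [0.4653, 0.1637, 0.018], [0.4786, 0.2667, 0.018], [0.6478, 0.2447, 0.018]] [0.55624715 0.20431683 0.018     ]
```

```bash
python3 - <<'E'
from h import *
c=load('s8'); P=[.5533,.2059,.12]; u,v=proj(c,[P])[0]
print(at(c,u-1.5,v+1.8,.12)-P)
E
```

```text
[4.66690268e-03 5.92385413e-05 0.00000000e+00]
```

>>> drive_tool(
  commands=[
    [0,-0.03,0.5,0,0,0,0.5],
    [0,0,0.5,0,0,0,0.5],
    [0,0,0.5,0,0,0,0.5],
    [0,0,0.5,0,0,0,0.5],
    [0,0,0.5,0,0,0,0.5],
    [0,0,0.5,0,0,0,0.5],
    [0,0,0.4,0,0,0,0.5],
    [0,0,0,0,0,0,0.5],
    [0,0,0,0,0,0,0.5],
    [0,0,0,0,0,0,0.5],
  ],
)

```text
time_s: 10.45
tool_pos: [0.5531, 0.2056, 0.1415]
tool_rot: [180.0, 0.0, 172.8]
force: [0.9, 0.3, -2.1]
grip_width: 0.0548
```

```bash
python3 - <<'E'
from h import *
go([0.5535,0.2055,0.1163],172.8)
c=snap('wrist','w9'); crop(c,'w9c',175,120,375,340,3.5)
s=snap('scene','s9')
im=cv2.resize(s['img'],None,fx=8,fy=8,interpolation=cv2.INTER_CUBIC)
im=np.clip(((im/255.)**.55)*255,0,255).astype(np.uint8)
cv2.imwrite('pics/s9r.png',im[235*8:310*8,322*8:402*8])
E
```

```text
t 10.45 pos [0.5531 0.2056 0.1415] rot [1.7999e+02 2.0000e-02 1.7280e+02] F [ 0.9  0.3 -2.1] T [ 0.032  0.046 -0.028] w 0.0548 q [-35.3  18.1  14.5 102.3  -5.2  60.2  63.9]
tool shift cm (current axes) [-0.04 -0.    2.52]
rotvec deg [0.01 0.02 0.  ] shift after turn [-0.04 -0.    2.52]
```

View pics/w9c.png

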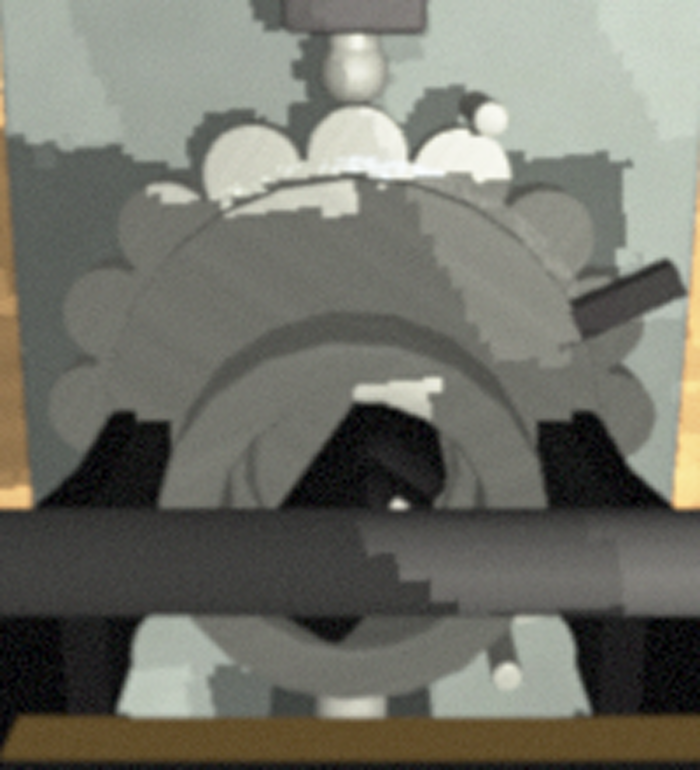

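View pics/s9r.png

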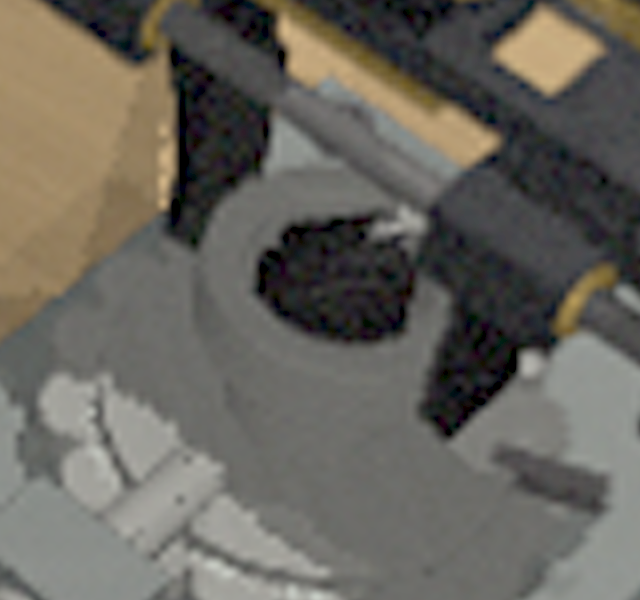

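>>> drive_tool(
  commands=[
    [0,0,0.2,0,0,0,0.5],
    [0,0,0.2,0,0,0,0.5],
    [0,0,0.2,0,0,0,0.5],
    [0,0,0,0,0,0,0.5],
    [0,0,0,0,0,0,0.5],
  ],
)

```text
time_s: 10.97
tool_pos: [0.5527, 0.2054, 0.135]
tool_rot: [-180.0, -0.0, 172.8]
force: [0.1, 0.1, -2.2]
grip_width: 0.0554
```

>>> drive_tool(
  commands=[
    [0,0,0.2,0,0,0,0.5],
    [0,0,0,0,0,0,0.5],
    [0,0,0,0,0,0,0.5],
  ],
)

```text
time_s: 11.22
tool_pos: [0.5528, 0.2055, 0.1331]
tool_rot: [-180.0, -0.0, 172.8]
force: [-0.3, -0.4, -2.4]
grip_width: 0.0549
```

>>> drive_tool(
  commands=[
    [0,0,0.2,0,0,0,0.5],
    [0,0,0.2,0,0,0,0.5],
    [0,0,0,0,0,0,0.5],
    [0,0,0,0,0,0,0.5],
  ],
)

```text
time_s: 11.55
tool_pos: [0.5528, 0.2054, 0.129]
tool_rot: [-180.0, -0.0, 172.8]
force: [0.1, 0.7, -1.1]
grip_width: 0.0553
```

```bash
python3 - <<'E'
from h import *
go([0.5535,0.2055,0.1163],172.8)
E
```

```text
t 11.55 pos [0.5528 0.2054 0.129 ] rot [-1.7999e+02 -2.0000e-02  1.7280e+02] F [ 0.1  0.7 -1.1] T [ 0.04  -0.078  0.007] w 0.0553 q [-35.2  18.9  14.4 102.9  -5.4  58.9  64.1]
tool shift cm (current axes) [-0.07  0.02  1.27]
rotvec deg [-0.01 -0.02  0.  ] shift after turn [-0.07  0.02  1.27]
```

>>> drive_tool(
  commands=[
    [0,0,0.3,0,0,0,0.5],
    [0,0,0.3,0,0,0,0.5],
    [0,0,0.3,0,0,0,0.5],
    [0,0,0.1,0,0,0,0.5],
    [0,0,0,0,0,0,0.5],
    [0,0,0,0,0,0,0.5],
  ],
)

```text
time_s: 12.05
tool_pos: [0.5529, 0.2055, 0.1191]
tool_rot: [-180.0, -0.0, 172.8]
force: [0.3, 0.5, -1.9]
grip_width: 0.055
```

>>> drive_tool(
  commands=[
    [0,0,0.1,0,0,0,0.5],
    [0,0,0.1,0,0,0,0.5],
    [0,0,0,0,0,0,0.5],
    [0,0,0,0,0,0,0.5],
  ],
)

```text
time_s: 12.38
tool_pos: [0.5529, 0.2055, 0.1173]
tool_rot: [180.0, 0.0, 172.8]
force: [-0.9, -0.1, -2.3]
grip_width: 0.0551
```

>>> drive_tool(
  commands=[
    [0,0,0.08,0,0,0,0.5],
    [0,0,0.06,0,0,0,0.5],
    [0,0,0,0,0,0,0.5],
    [0,0,0,0,0,0,0.5],
    [0,0,0,0,0,0,0.5],
  ],
)

```text
time_s: 12.8
tool_pos: [0.5531, 0.2055, 0.1163]
tool_rot: [180.0, 0.0, 172.8]
force: [-1.2, -0.8, 1.8]
grip_width: 0.0553
```

```bash
python3 - <<'E'
from h import *
go([0.5529,0.2055,0.1163],172.8)
s=snap('scene','s10')
im=cv2.resize(s['img'],None,fx=8,fy=8,interpolation=cv2.INTER_CUBIC)
im=np.clip(((im/255.)**.55)*255,0,255).astype(np.uint8)
cv2.imwrite('pics/s10r.png',im[245*8:320*8,322*8:402*8])
E
```

```text
t 12.8 pos [0.5531 0.2055 0.1163] rot [1.7998e+02 2.0000e-02 1.7280e+02] F [-1.2 -0.8  1.8] T [-0.08   0.257  0.01 ] w 0.0553 q [-35.1  19.8  14.3 103.4  -5.7  57.5  64.3]
tool shift cm (current axes) [ 0.02 -0.01 -0.  ]
rotvec deg [ 0.02  0.02 -0.  ] shift after turn [ 0.02 -0.01 -0.  ]
```

View pics/s10r.png

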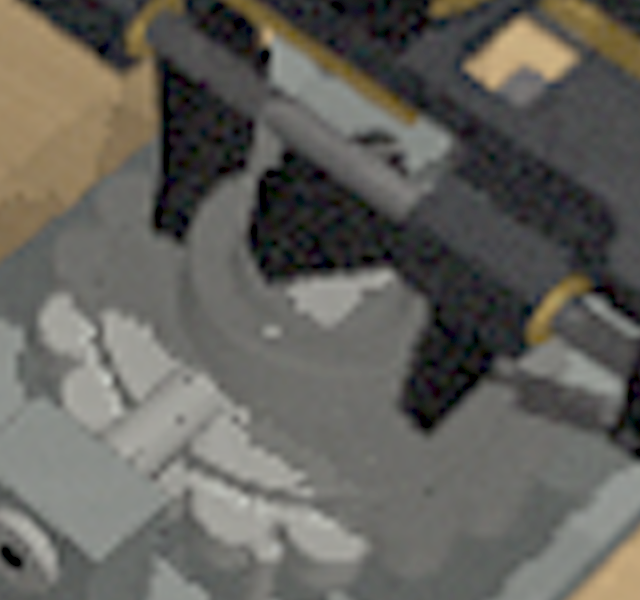

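>>> drive_tool(
  commands=[
    [0,0,0.05,0,0,0,0.5],
    [0,0,0.05,0,0,0,0.5],
    [0,0,0,0,0,0,0.5],
    [0,0,0,0,0,0,0.5],
  ],
)

```text
time_s: 13.18
tool_pos: [0.5531, 0.2055, 0.1162]
tool_rot: [180.0, 0.0, 172.8]
force: [-3.6, -1.9, 8.7]
grip_width: 0.0553
```

>>> drive_tool(
  commands=[
    [0,0,-0.1,0,0,0,0.5],
    [0,0,0,0,0,0,0.66],
    [0,0,0,0,0,0,0.7],
    [0,0,0,0,0,0,0.75],
    [0,0,0,0,0,0,0.82],
    [0,0,0,0,0,0,0.85],
    [0,0,0,0,0,0,0.85],
    [0,0,0,0,0,0,0.85],
  ],
)

```text
time_s: 13.85
tool_pos: [0.5529, 0.2055, 0.1158]
tool_rot: [-180.0, 0.0, 172.8]
force: [-0.7, -0.4, 0.8]
grip_width: 0.0731
```

>>> drive_tool(
  commands=[
    [0,0,-0.3,0,0,0,0.85],
    [0,0,-0.7,0,0,0,0.85],
    [0,0,-1,0,0,0,0.85],
    [0,0,-1.5,0,0,0,0.85],
    [0,0,-2,0,0,0,0.85],
    [0,0,-2,0,0,0,0.85],
    [0,0,-1.5,0,0,0,0.85],
    [0,0,0,0,0,0,0.85],
    [0,0,0,0,0,0,0.85],
    [0,0,0,0,0,0,0.85],
  ],
)

```text
time_s: 14.68
tool_pos: [0.5526, 0.2054, 0.2057]
tool_rot: [-180.0, -0.0, 172.8]
force: [0.4, -0.7, -0.7]
grip_width: 0.0741
```

```bash
python3 - <<'E'
from h import *
go([0.5531,0.2055,0.1163],172.8)
c=snap('wrist','w11'); crop(c,'w11c',175,120,375,340,3.5)
s=snap('scene','s11')
im=cv2.resize(s['img'],None,fx=7,fy=7,interpolation=cv2.INTER_CUBIC)
im=np.clip(((im/255.)**.55)*255,0,255).astype(np.uint8)
cv2.imwrite('pics/s11r.png',im[240*7:325*7,310*7:420*7])
E
```

```text
t 14.68 pos [0.5526 0.2054 0.2057] rot [-1.7999e+02 -2.0000e-02  1.7280e+02] F [ 0.4 -0.7 -0.7] T [ 0.04  -0.017 -0.028] w 0.0741 q [-35.8  14.4  15.   98.9  -4.   67.2  63. ]
tool shift cm (current axes) [-0.05  0.02  8.94]
rotvec deg [-0.01 -0.02 -0.  ] shift after turn [-0.05  0.02  8.94]
```

View pics/w11c.png

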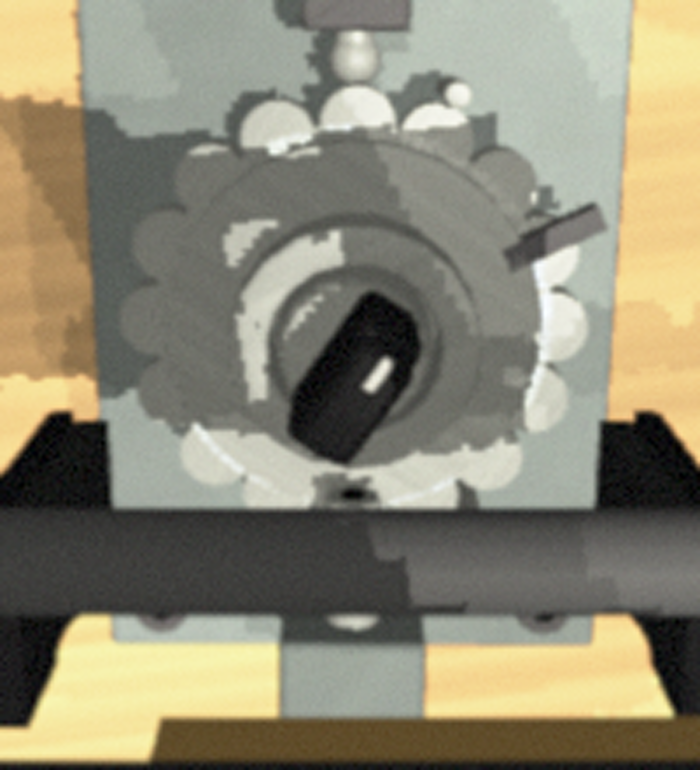

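View pics/s11r.png

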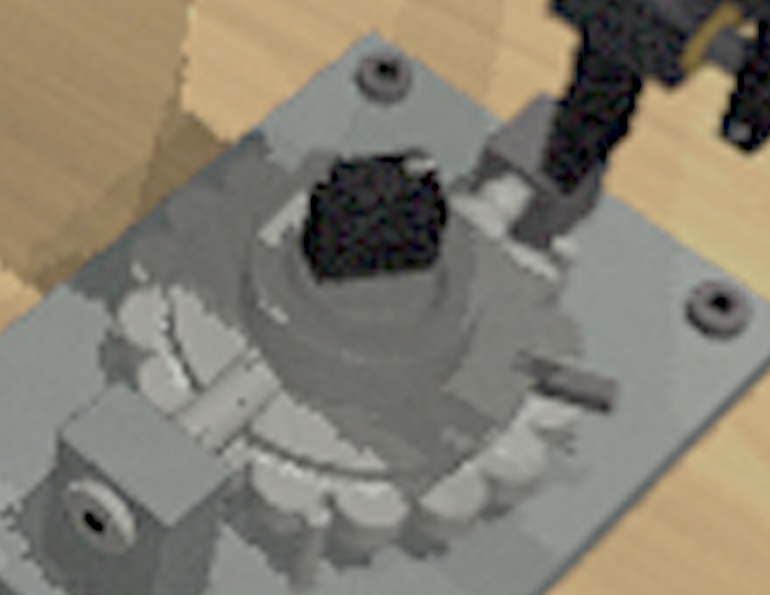

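```bash
python3 - <<'E'
from h import *
c=load('w11'); f=lambda x,y:(x/3.5+175-.4,y/3.5+120-.4)
# pick edges: right long top edge, left-lower
for a,b,z in(((418,352),(350,460),.0965),((368,292),(292,402),.075)):
    d=at(c,*f(*a),z)-at(c,*f(*b),z); print(np.degrees(np.arctan2(d[1],d[0])))
overlay(c,.5535,.2055,np.radians(137),'w11o',(175,120,375,340),3.5)
E
```

```text
142.37113092134732
139.11371619795182
```

View pics/w11o.png

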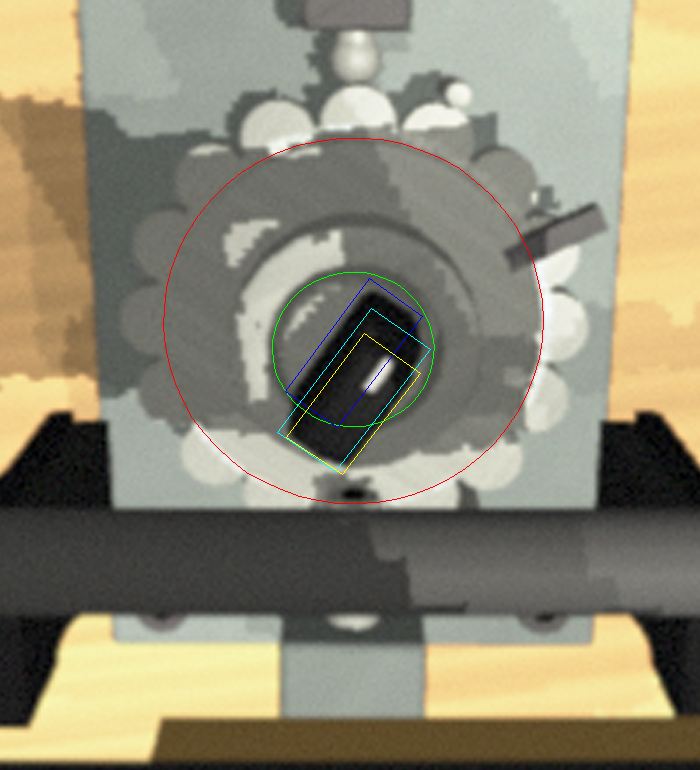

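>>> drive_tool(
  commands=[
    [0,0,0,0,0,6.56,0.5],
    [0,0,0,0,0,6.56,0.5],
    [0,0,0,0,0,6.56,0.5],
    [0,0,0,0,0,6.56,0.5],
    [0,0,0,0,0,6.56,0.45],
    [0,0,1,0,0,0,0.45],
    [0,0,1,0,0,0,0.45],
    [0,0,1,0,0,0,0.45],
    [0,0,0,0,0,0,0.45],
    [0,0,0,0,0,0,0.45],
    [0,0,0,0,0,0,0.45],
  ],
)

```text
time_s: 15.7
tool_pos: [0.5529, 0.2054, 0.1756]
tool_rot: [-180.0, -0.0, 140.0]
force: [0.1, 0.4, 1.1]
grip_width: 0.0396
```

```bash
python3 - <<'E'
from h import *
go([0.5532,0.2055,0.134],140)
c=snap('wrist','w12'); crop(c,'w12c',175,120,375,340,3.5)
E
```

```text
t 15.7 pos [0.5529 0.2054 0.1756] rot [-179.98   -0.    140.04] F [0.1 0.4 1.1] T [ 0.027 -0.009  0.076] w 0.0396 q [-38.9  16.2  18.7 100.7  -5.7  64.   31.6]
tool shift cm (current axes) [-0.01  0.03  4.16]
rotvec deg [-0.02 -0.    0.04] shift after turn [-0.01  0.03  4.16]
```

View pics/w12c.png

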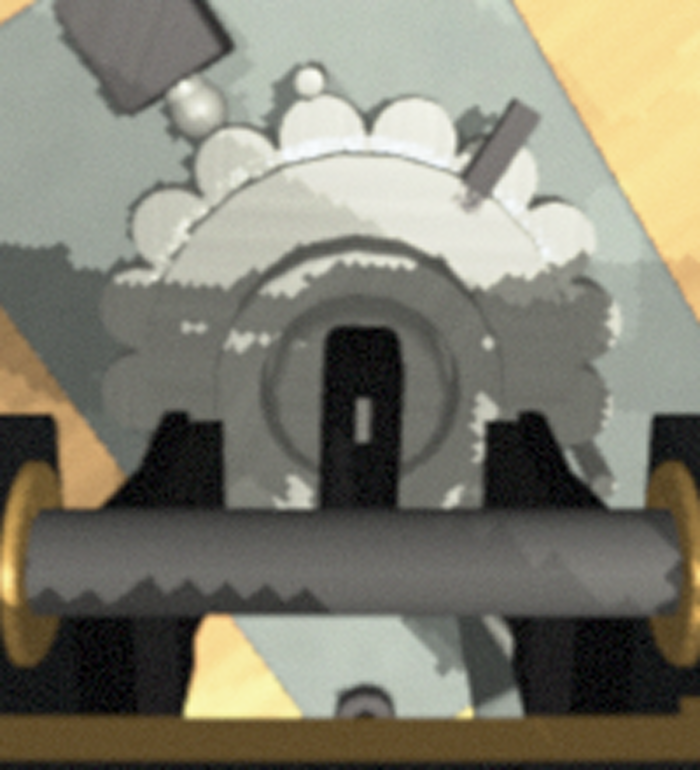

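>>> drive_tool(
  commands=[
    [0,0.08,0.8,0,0,0,0.45],
    [0,0,0.8,0,0,0,0.45],
    [0,0,0.8,0,0,0,0.45],
    [0,0,0.8,0,0,0,0.45],
    [0,0,0.5,0,0,0,0.45],
    [0,0,0.4,0,0,0,0.45],
    [0,0,0,0,0,0,0.45],
    [0,0,0,0,0,0,0.45],
    [0,0,0,0,0,0,0.45],
  ],
)

```text
time_s: 16.5
tool_pos: [0.5537, 0.2062, 0.1352]
tool_rot: [180.0, 0.0, 140.0]
force: [0.1, -0.1, -0.2]
grip_width: 0.0393
```

```bash
python3 - <<'E'
from h import *
go([0.5536,0.206,0.134],140)
E
```

```text
t 16.5 pos [0.5537 0.2062 0.1352] rot [1.7996e+02 2.0000e-02 1.4000e+02] F [ 0.1 -0.1 -0.2] T [-0.063  0.02  -0.023] w 0.0393 q [-38.5  18.8  18.3 102.6  -6.8  59.6  32.3]
tool shift cm (current axes) [-0.   -0.02  0.12]
rotvec deg [ 0.04  0.02 -0.  ] shift after turn [-0.   -0.02  0.12]
```

>>> drive_tool(
  commands=[
    [0,0,0.08,0,0,0,0.35],
    [0,0,0,0,0,0,0.3],
    [0,0,0,0,0,0,0.25],
    [0,0,0,0,0,0,0.2],
    [0,0,0,0,0,0,0.16],
    [0,0,0,0,0,0,0.1],
    [0,0,0,0,0,0,0],
    [0,0,0,0,0,0,0],
    [0,0,0,0,0,0,0],
    [0,0,0,0,0,0,0],
  ],
  force=50,
)

```text
time_s: 17.33
tool_pos: [0.5536, 0.2064, 0.1342]
tool_rot: [180.0, 0.0, 140.0]
force: [1.3, 1.2, -0.0]
grip_width: 0.0137
```

```bash
python3 - <<'E'
from h import *
go([0.5536,0.206,0.134],140)
E
```

```text
t 17.33 pos [0.5536 0.2064 0.1342] rot [1.7996e+02 1.0000e-02 1.4000e+02] F [ 1.3  1.2 -0. ] T [ 0.221 -0.279 -0.066] w 0.0137 q [-38.5  18.9  18.3 102.6  -6.8  59.5  32.3]
tool shift cm (current axes) [-0.02 -0.03  0.02]
rotvec deg [0.04 0.01 0.  ] shift after turn [-0.02 -0.03  0.02]
```

>>> drive_tool(
  commands=[
    [0,0,0,0,0,-3,0],
    [0,0,0,0,0,-3,0],
    [0,0,0,0,0,-3,0],
    [0,0,0,0,0,0,0],
    [0,0,0,0,0,0,0],
  ],
)

```text
time_s: 17.75
tool_pos: [0.5535, 0.2061, 0.1342]
tool_rot: [-180.0, 0.0, 149.0]
force: [0.5, -0.0, 0.5]
grip_width: 0.014
```

```bash
python3 - <<'E'
from h import *
go([0.5536,0.206,0.134],149)
E
```

```text
t 17.75 pos [0.5535 0.2061 0.1342] rot [-1.8000e+02  2.0000e-02  1.4899e+02] F [ 0.5 -0.   0.5] T [ 0.098 -0.108  0.444] w 0.014 q [-37.3  18.8  16.9 102.6  -6.2  59.5  40.9]
tool shift cm (current axes) [-0.02 -0.    0.02]
rotvec deg [-0.    0.02 -0.01] shift after turn [-0.02 -0.    0.02]
```

>>> drive_tool(
  commands=[
    [0,0,0,0,0,-3,0],
    [0,0,0,0,0,-3,0],
    [0,0,0,0,0,0,0],
    [0,0,0,0,0,0,0],
  ],
)

```text
time_s: 18.08
tool_pos: [0.5534, 0.206, 0.1342]
tool_rot: [-180.0, -0.0, 154.9]
force: [-0.5, 0.4, 1.3]
grip_width: 0.0139
```

```bash
python3 - <<'E'
from h import *
go([0.5536,0.206,0.134],155)
c=snap('wrist','w13'); crop(c,'w13c',175,80,375,300,3.5)
E
```

```text
t 18.08 pos [0.5534 0.206  0.1342] rot [-180.     -0.    154.86] F [-0.5  0.4  1.3] T [ 0.036 -0.042  0.034] w 0.0139 q [-36.5  18.7  16.  102.6  -5.9  59.5  46.5]
tool shift cm (current axes) [-0.01  0.01  0.02]
rotvec deg [-0.   -0.   -0.14] shift after turn [-0.01  0.01  0.02]
```

View pics/w13c.png

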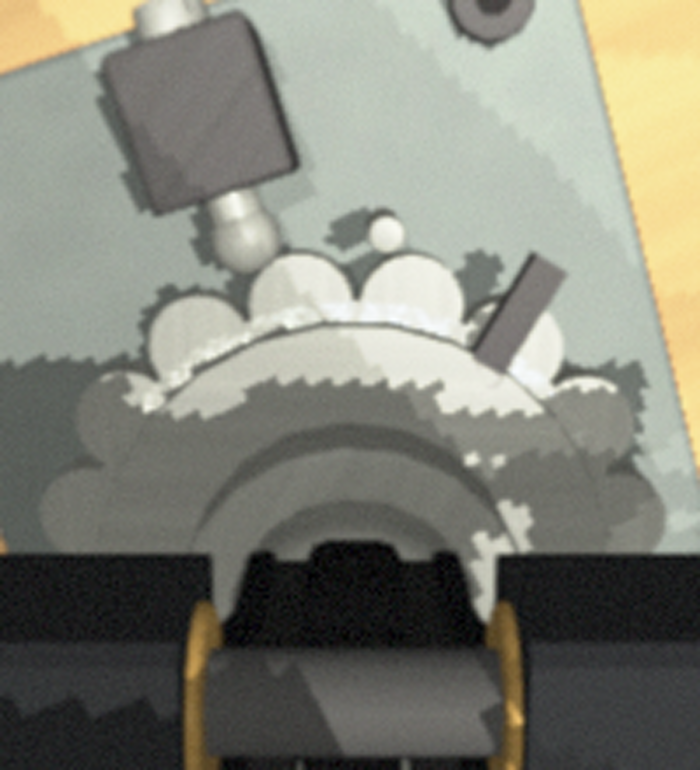

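>>> drive_tool(
  commands=[
    [0,0,0,0,0,-3,0],
    [0,0,0,0,0,-3,0],
    [0,0,0,0,0,0,0],
    [0,0,0,0,0,0,0],
  ],
)

```text
time_s: 18.47
tool_pos: [0.5533, 0.2058, 0.1342]
tool_rot: [-180.0, -0.0, 160.9]
force: [-1.4, -0.8, 2.1]
grip_width: 0.0134
```

```bash
python3 - <<'E'
from h import *
go([0.5536,0.206,0.134],161)
E
```

```text
t 18.47 pos [0.5533 0.2058 0.1342] rot [-179.97   -0.    160.88] F [-1.4 -0.8  2.1] T [-0.127  0.239  0.18 ] w 0.0134 q [-35.8  18.7  15.1 102.6  -5.5  59.5  52.2]
tool shift cm (current axes) [-0.02  0.03  0.02]
rotvec deg [-0.03 -0.   -0.12] shift after turn [-0.02  0.03  0.02]
```

>>> drive_tool(
  commands=[
    [0,0,0,0,0,-3,0],
    [0,0,0,0,0,-3,0],
    [0,0,0,0,0,0,0],
    [0,0,0,0,0,0,0],
  ],
)

```text
time_s: 18.8
tool_pos: [0.5533, 0.2056, 0.1342]
tool_rot: [-180.0, -0.0, 166.9]
force: [-1.8, -2.4, 3.4]
grip_width: 0.0135
```

```bash
python3 - <<'E'
from h import *
go([0.5536,0.206,0.134],167)
E
```

```text
t 18.8 pos [0.5533 0.2056 0.1342] rot [-1.7995e+02 -2.0000e-02  1.6686e+02] F [-1.8 -2.4  3.4] T [-0.442  0.328  0.244] w 0.0135 q [-35.   18.6  14.2 102.5  -5.2  59.5  57.9]
tool shift cm (current axes) [-0.02  0.04  0.02]
rotvec deg [-0.05 -0.02 -0.14] shift after turn [-0.02  0.04  0.02]
```

>>> drive_tool(
  commands=[
    [0,0,0,0,0,-3,0],
    [0,0,0,0,0,0,0],
    [0,0,0,0,0,0,0],
  ],
)

```text
time_s: 19.05
tool_pos: [0.5532, 0.2055, 0.1342]
tool_rot: [-179.9, -0.0, 169.9]
force: [-2.7, -2.2, 4.7]
grip_width: 0.014
```

```bash
python3 - <<'E'
from h import *
go([0.5536,0.206,0.134],170)
E
```

```text
t 19.05 pos [0.5532 0.2055 0.1342] rot [-1.7995e+02 -2.0000e-02  1.6987e+02] F [-2.7 -2.2  4.7] T [-0.644  0.531  0.34 ] w 0.014 q [-34.6  18.6  13.7 102.5  -5.   59.5  60.8]
tool shift cm (current axes) [-0.03  0.05  0.02]
rotvec deg [-0.05 -0.02 -0.13] shift after turn [-0.03  0.05  0.02]
```

>>> drive_tool(
  commands=[
    [0,0,0,0,0,-3,0],
    [0,0,0,0,0,0,0],
    [0,0,0,0,0,0,0],
  ],
)

```text
time_s: 19.3
tool_pos: [0.5533, 0.2055, 0.1342]
tool_rot: [-180.0, -0.0, 172.8]
force: [-3.2, -3.9, 4.6]
grip_width: 0.0135
```

```bash
python3 - <<'E'
from h import *
go([0.5536,0.206,0.134],173)
E
```

```text
t 19.3 pos [0.5533 0.2055 0.1342] rot [-1.7995e+02 -3.0000e-02  1.7282e+02] F [-3.2 -3.9  4.6] T [-0.718  0.57   0.092] w 0.0135 q [-34.2  18.6  13.3 102.5  -4.8  59.5  63.7]
tool shift cm (current axes) [-0.03  0.06  0.02]
rotvec deg [-0.05 -0.03 -0.18] shift after turn [-0.03  0.06  0.02]
```

>>> drive_tool(
  commands=[
    [0,0,0,0,0,-3,0],
    [0,0,0,0,0,0,0],
    [0,0,0,0,0,0,0],
  ],
)

```text
time_s: 19.55
tool_pos: [0.5533, 0.2054, 0.1341]
tool_rot: [-180.0, -0.1, 175.7]
force: [-3.1, -2.3, 4.7]
grip_width: 0.0142
```

```bash
python3 - <<'E'
from h import *
go([0.5536,0.206,0.134],176)
c=snap('wrist','w14'); crop(c,'w14c',175,80,375,300,3.5)
E
```

```text
t 19.55 pos [0.5533 0.2054 0.1341] rot [-1.7999e+02 -5.0000e-02  1.7567e+02] F [-3.1 -2.3  4.7] T [-0.619  0.577 -0.573] w 0.0142 q [-33.8  18.5  12.8 102.5  -4.7  59.5  66.4]
tool shift cm (current axes) [-0.03  0.07  0.01]
rotvec deg [-0.01 -0.05 -0.33] shift after turn [-0.03  0.07  0.01]
```

View pics/w14c.png

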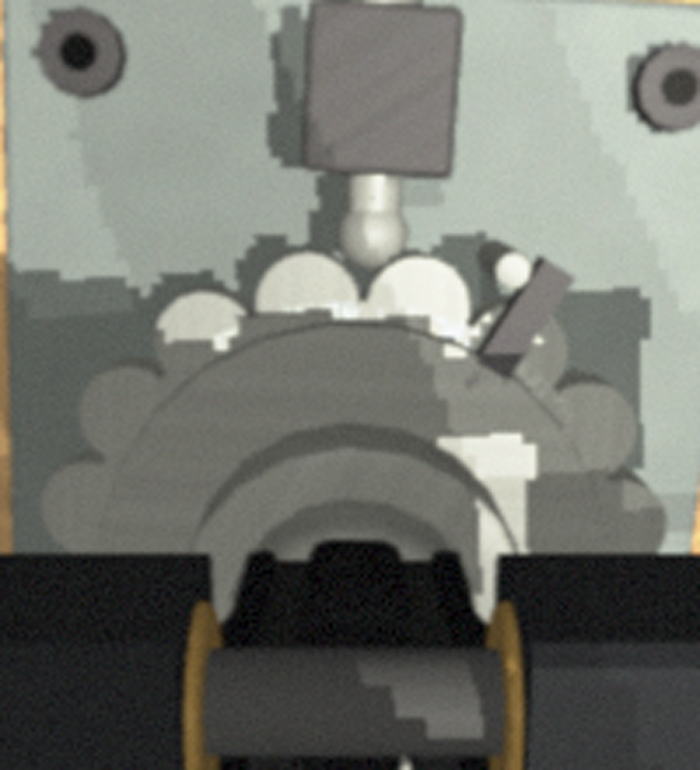

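The dark stop bar at about (520,320) now touches the white post at (513,270). The torque has risen to −0.57 N·m, so the plate is on the end stop. Next I turn clockwise.

>>> drive_tool(
  commands=[
    [0,0,0,0,0,-1,0],
    [0,0,0,0,0,0,0],
    [0,0,0,0,0,0,0],
  ],
)

```text
time_s: 19.85
tool_pos: [0.5533, 0.2054, 0.1342]
tool_rot: [180.0, -0.1, 176.6]
force: [-3.2, -1.9, 5.8]
grip_width: 0.0143
```

```bash
python3 - <<'E'
from h import *
go([0.5536,0.206,0.134],177)
E
```

```text
t 19.85 pos [0.5533 0.2054 0.1342] rot [ 1.8000e+02 -6.0000e-02  1.7662e+02] F [-3.2 -1.9  5.8] T [-0.655  0.579 -0.805] w 0.0143 q [-33.7  18.5  12.7 102.5  -4.7  59.5  67.4]
tool shift cm (current axes) [-0.03  0.07  0.02]
rotvec deg [ 0.   -0.06 -0.38] shift after turn [-0.03  0.06  0.02]
```

>>> drive_tool(
  commands=[
    [0,0,0,0,0,3,0],
    [0,0,0,0,0,3,0],
    [0,0,0,0,0,3,0],
    [0,0,0,0,0,3,0],
    [0,0,0,0,0,3,0],
    [0,0,0,0,0,3,0],
    [0,0,0,0,0,3,0],
    [0,0,0,0,0,3,0],
    [0,0,0,0,0,2,0],
    [0,0,0,0,0,0,0],
    [0,0,0,0,0,0,0],
  ],
)

```text
time_s: 20.77
tool_pos: [0.5535, 0.2061, 0.1342]
tool_rot: [180.0, 0.0, 150.9]
force: [-0.9, -2.1, 4.7]
grip_width: 0.0136
```

```bash
python3 - <<'E'
from h import *
go([0.5536,0.206,0.134],150.3)
c=snap('wrist','w15'); crop(c,'w15c',175,80,375,300,3.5)
E
```

```text
t 20.77 pos [0.5535 0.2061 0.1342] rot [179.99   0.   150.93] F [-0.9 -2.1  4.7] T [-0.548  0.469 -0.152] w 0.0136 q [-37.1  18.8  16.6 102.6  -6.1  59.5  42.7]
tool shift cm (current axes) [-0.02 -0.    0.02]
rotvec deg [0.01 0.   0.63] shift after turn [-0.02 -0.    0.02]
```

View pics/w15c.png

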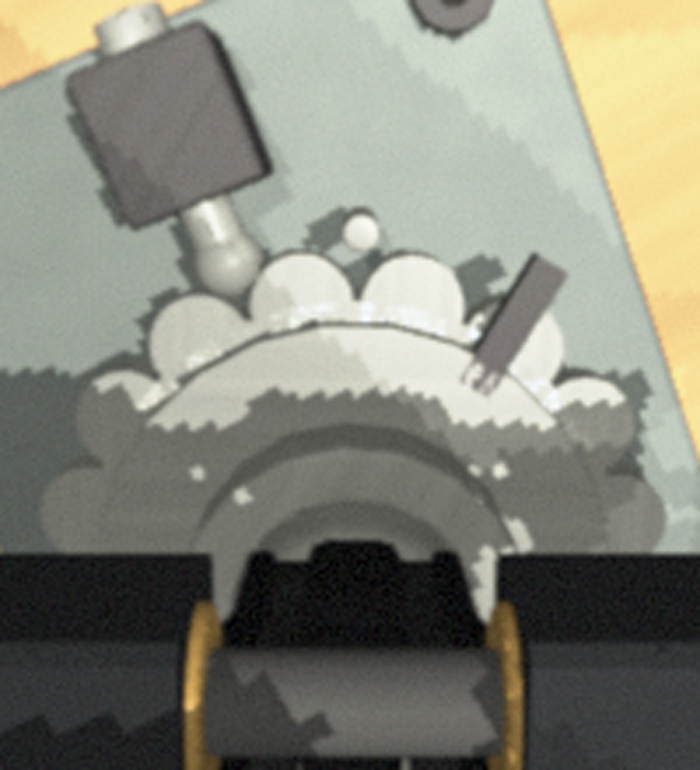

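>>> drive_tool(
  commands=[
    [0,0,0,0,0,3,0],
    [0,0,0,0,0,3,0],
    [0,0,0,0,0,3,0],
    [0,0,0,0,0,3,0],
    [0,0,0,0,0,3,0],
    [0,0,0,0,0,3,0],
    [0,0,0,0,0,3,0],
    [0,0,0,0,0,2,0],
    [0,0,0,0,0,0,0],
    [0,0,0,0,0,0,0],
  ],
)

```text
time_s: 21.65
tool_pos: [0.5539, 0.2066, 0.1342]
tool_rot: [179.9, 0.0, 128.1]
force: [1.7, -0.9, 1.5]
grip_width: 0.0136
```

```bash
python3 - <<'E'
from h import *
go([0.5536,0.206,0.134],127.8)
E
```

```text
t 21.65 pos [0.5539 0.2066 0.1342] rot [1.7991e+02 1.0000e-02 1.2808e+02] F [ 1.7 -0.9  1.5] T [-0.175 -0.056 -0.031] w 0.0136 q [-40.1  19.   20.2 102.7  -7.5  59.5  21. ]
tool shift cm (current axes) [-0.03 -0.06  0.02]
rotvec deg [0.09 0.01 0.28] shift after turn [-0.03 -0.06  0.02]
```

>>> drive_tool(
  commands=[
    [0,0,0,0,0,3,0],
    [0,0,0,0,0,3,0],
    [0,0,0,0,0,3,0],
    [0,0,0,0,0,3,0],
    [0,0,0,0,0,3,0],
    [0,0,0,0,0,3,0],
    [0,0,0,0,0,2,0],
    [0,0,0,0,0,1,0],
    [0,0,0,0,0,0,0],
    [0,0,0,0,0,0,0],
  ],
)

```text
time_s: 22.48
tool_pos: [0.5544, 0.2069, 0.1342]
tool_rot: [179.8, -0.0, 107.1]
force: [5.7, 1.7, -1.5]
grip_width: 0.0137
```

```bash
python3 - <<'E'
from h import *
go([0.5536,0.206,0.134],105.3)
c=snap('wrist','w16'); crop(c,'w16c',155,80,375,300,3.2)
s=snap('scene','s16'); snap('top','t16')
im=cv2.resize(s['img'],None,fx=6,fy=6,interpolation=cv2.INTER_CUBIC)
im=np.clip(((im/255.)**.55)*255,0,255).astype(np.uint8)
cv2.imwrite('pics/s16r.png',im[235*6:330*6,300*6:420*6])
E
```

```text
t 22.48 pos [0.5544 0.2069 0.1342] rot [ 1.7982e+02 -3.0000e-02  1.0706e+02] F [ 5.7  1.7 -1.5] T [ 0.287 -0.988 -0.193] w 0.0137 q [-42.9  19.4  23.5 102.8  -8.9  59.5   1. ]
tool shift cm (current axes) [-0.06 -0.1   0.02]
rotvec deg [ 0.18 -0.03  1.76] shift after turn [-0.06 -0.1   0.02]
```

View pics/w16c.png

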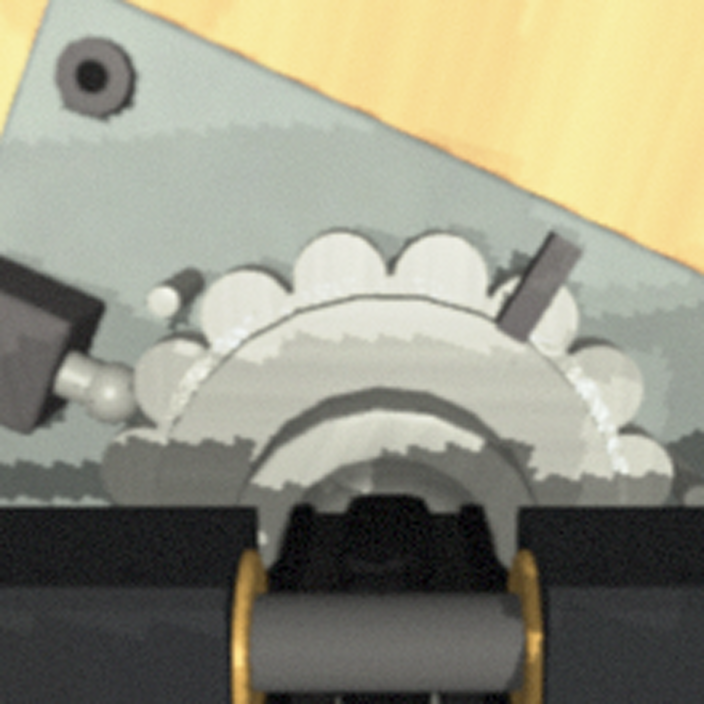

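View pics/s16r.png

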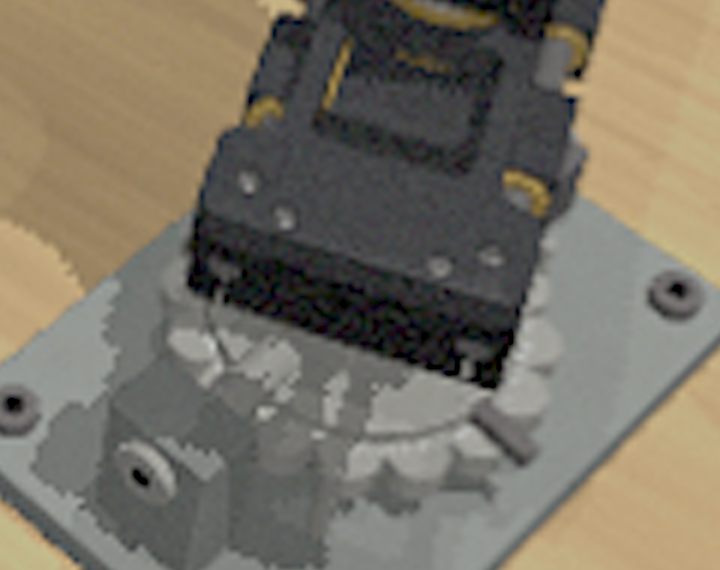

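>>> drive_tool(
  commands=[
    [-0.03,-0.04,0,0,0,1,0],
    [-0.03,-0.04,0,0,0,1,0],
    [0,0,0,0,0,0,0],
    [0,0,0,0,0,0,0],
  ],
)

```text
time_s: 22.97
tool_pos: [0.5543, 0.2068, 0.1342]
tool_rot: [179.7, -0.1, 105.1]
force: [7.6, 3.3, -4.0]
grip_width: 0.0136
```

```bash
python3 - <<'E'
from h import *
go([0.5536,0.206,0.134],105.3)
E
```

```text
t 22.97 pos [0.5543 0.2068 0.1342] rot [ 1.7971e+02 -5.0000e-02  1.0515e+02] F [ 7.6  3.3 -4. ] T [ 0.654 -1.361  0.188] w 0.0136 q [-43.1  19.3  23.8 102.9  -9.   59.4  -0.8]
tool shift cm (current axes) [-0.06 -0.09  0.02]
rotvec deg [ 0.29 -0.05 -0.15] shift after turn [-0.06 -0.09  0.02]
```

>>> drive_tool(
  commands=[
    [0.03,0.06,0,0,0,0,0],
    [0.03,0.06,0,0,0,-0.5,0],
    [0,0.03,0,0,0,0,0],
    [0,0,0,0,0,0,0],
    [0,0,0,0,0,0,0],
  ],
)

```text
time_s: 23.38
tool_pos: [0.5545, 0.2069, 0.1342]
tool_rot: [179.9, -0.0, 105.5]
force: [4.2, 2.9, -2.5]
grip_width: 0.0138
```

```bash
python3 - <<'E'
from h import *
go([0.5536,0.206,0.134],105.3)
E
```

```text
t 23.38 pos [0.5545 0.2069 0.1342] rot [ 1.7991e+02 -4.0000e-02  1.0554e+02] F [ 4.2  2.9 -2.5] T [ 0.45  -0.961  0.015] w 0.0138 q [-43.   19.4  23.8 102.7  -9.   59.6  -0.4]
tool shift cm (current axes) [-0.06 -0.11  0.02]
rotvec deg [ 0.09 -0.04  0.24] shift after turn [-0.06 -0.11  0.02]
```

>>> drive_tool(
  commands=[
    [0.03,0.05,0,0,0,0,0],
    [0,0.03,0,0,0,0,0],
    [0,0,0,0,0,0,0],
    [0,0,0,0,0,0,0],
    [0,0,0,0,0,0,0],
    [0,0,0,0,0,0,0],
  ],
)

```text
time_s: 23.88
tool_pos: [0.5546, 0.207, 0.1342]
tool_rot: [-180.0, -0.0, 105.5]
force: [2.0, 1.9, 1.7]
grip_width: 0.0139
```

```bash
python3 - <<'E'
from h import *
go([0.5536,0.206,0.134],105.3)
c=snap('wrist','w17'); crop(c,'w17c',130,100,350,300,3.5)
c=snap('top','t17'); snap('scene','s17')
f=load('top0')
d=cv2.absdiff(c['img'],f['img']).max(2); cv2.imwrite('pics/d17.png',np.vstack([c['img'][:300],]))
E
```

```text
t 23.88 pos [0.5546 0.207  0.1342] rot [-1.7999e+02 -2.0000e-02  1.0552e+02] F [2.  1.9 1.7] T [ 0.319 -0.365  0.065] w 0.0139 q [-43.   19.5  23.8 102.6  -9.   59.7  -0.4]
tool shift cm (current axes) [-0.07 -0.13  0.02]
rotvec deg [-0.01 -0.02  0.22] shift after turn [-0.07 -0.13  0.02]
```

View pics/w17c.png

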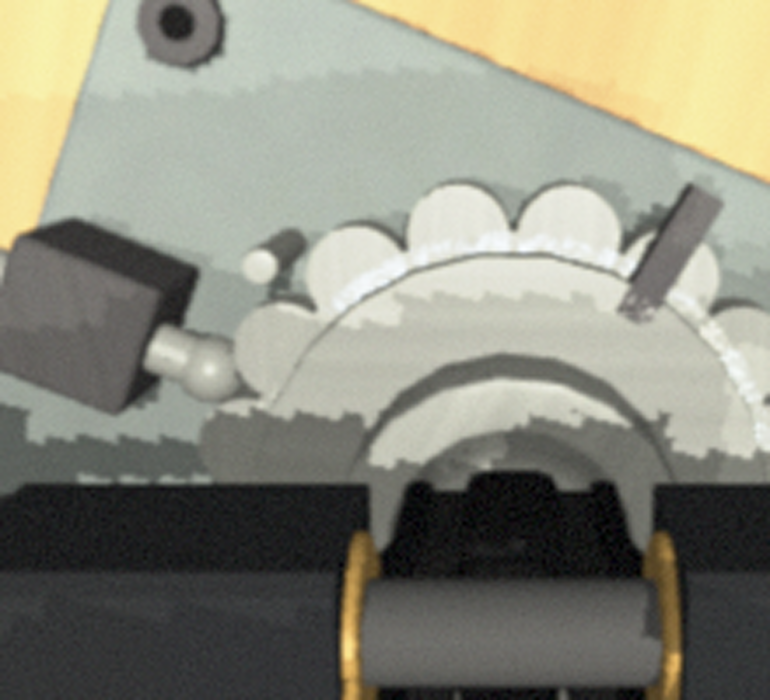

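View pics/s17.png

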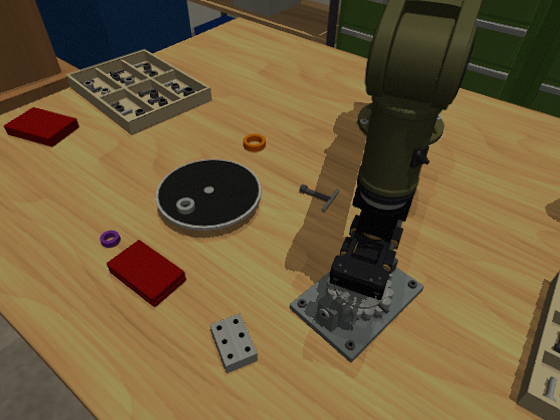

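View pics/t17.png

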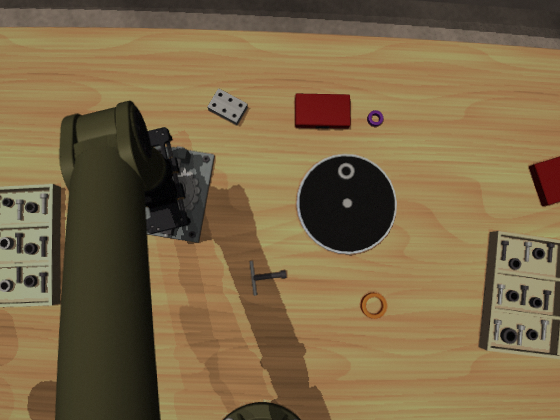

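The plunger ball now sits at (212,368) between the fourth and fifth teeth counter-clockwise from the stop bar. At the stop it sat between the first and second, so that is exactly three clicks. The residual torque is about 0.06 N·m and everything else on the bench is where it was, so I'm handing in.

```bash
python3 - <<'E'
from h import *
print(env.sign_off()); o=env.get_obs(); print(o['time_s'],o['tool_rot'],o['grip_width'],o['wrist_torque'])
E
```

```text
the job is handed in; nothing more can be done
None
the job is handed in; nothing more can be done
```

The job is done and was handed in at about 24 s, with the gripper still holding the knob in the third notch; no verdict came back.

- **Collar:** I lifted the large steel collar off the turntable and lowered it in the grip over the knob. Height (TCP at 116.2 mm, 116.3 mm expected) and a firm upward contact force of about 9 N showed it seated. After release, the pictures showed it flat and concentric on the plate.
- **End stop:** I turned the knob counter-clockwise until the stop bar touched its post and the resisting torque reached about 0.8 N·m.
- **Third click:** From there I turned clockwise. Counting teeth in the wrist picture, the plunger ball moved exactly three gaps. The wing stands at about 105.5°, where 105.3° was expected. At the last check the grip was closed on the wing (13.9 mm) at 50 N. The residual torque was about 0.06 N·m and the side forces about 2 N.
- **Rest of the bench:** In the last pictures the small collar was still on the turntable, and the look-alikes and loose parts had not moved.

**Disagreements:**
- The scene camera placed things about 3–5 mm off in x compared with the wrist and top cameras, so I relied on the wrist camera and contact forces.
- The knob started nearly midway between the first and second notches rather than in one.
- My first centring correction at the third notch raised the side force to about 8 N, so I reversed it.

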